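# Drive the wheel-plate rivets home in a suitcase shell and put the tools away

## Robot

A 6-joint arm with a two-finger parallel gripper is mounted at the origin on the work surface. World frame = base frame: x ahead of the robot, y to its left, z up, the work surface at z = 0. Lengths are in m, angles in rad, forces in N, time in s.
With the tool pointing down it reaches from about 0.325 to 1 m from the base axis. Payload 5.1 kg.
Tool frame: the origin (TCP) lies midway between the tips of the shut fingers; the grasp point (between the pads) lies 19 mm behind it (hold_point_z is the distance from the TCP to the grasp point, in m); z points along the fingers, y is the line along which they close (so a half turn about z gives the same grasp; the last joint's range is limited). The gripper opens to 85 mm and grips with 20 to 120 N. Pads are 22 mm wide; open, the fingers measure 114 mm over their backs; the gripper's body (76 mm by 85 mm) begins 54 mm behind the grasp point. The pads swing forward as they close: fully open they stand 13 mm farther back than shut.
Start: joints at [-1.219, 0.124, 1.65, -0, 1.367, -0.083], TCP at [0.274, -0.59, 0.205] pointing down, gripper open.
Joint ranges: [-2.61, 2.61], [-1.02, 2.33], [0.03, 2.71], [-1.35, 4.49], [0.32, 2.68], [-2.91, 2.91]. Speed limits (rad/s): [2.57, 2.57, 3.14, 3.14, 3.14, 3.14].

## Interface

Orientations are given as a rotation vector (axis times angle).
In Python, from bench import * gives the robot as it stands.
- The arm moves only by the tool arm_command, never from a script. Its argument "steps" is a list of rows, each a list of 7 numbers: the opening, from -1 (shut) to 1 (fully open), then the shift along the world's x, y, z in units of 0.025 m (1.0 is 0.025 m), then the turn, a rotation vector about the world's x, y, z in units of 8 degrees (1.0 is 8 degrees). In form: [[fingers, dx, dy, dz, rx, ry, rz], ...]. A call has exactly 10 rows; each row shifts and turns the commanded pose from where the row before left it; what a row does not reach is not made up. A row lasts 1/8 s, in which the tool goes at most 62.5 mm and 10.7 degrees, less where a joint would pass 70% of its speed; a pose out of reach is approached as far as the arm can. A call with a number of a shift or a turn outside -1 to 1 is refused whole. A call with a gripper value outside its range is refused whole. The fingers move at their own pace and stop on an object; "newtons" is the grip in N (left out, the last holds). Time passes only in rows, so rows that do not move let the fingers close, or fill a call up. It gives the time, the measured TCP pose, the force, the opening and the grip force at its end, in the units of the state.
- sense(): the state, without advancing time (a new reading comes with each control period).
- get_image(name): name is "scene" or "top" or "wrist"; returns (picture, depth): 480x640x3 uint8, red, green, blue; 480x640 float32, m along the optical axis (not along the pixel's ray), 0 where there is no reading.
- camera_model(name): a dict with "vertical_fov" (degrees; the focal length in pixels is half the picture's height over the tangent of half this angle, whatever the lens; pixels are square), "cx", "cy" (the principal point, pixels), "D" ([k1, k2, p1, p2, k3] as OpenCV has them; the pictures are not rectified), "origin" and "rotation" of the camera in the world; the wrist camera has in their place "mount" (4x4, takes a point from camera to tool coordinates, whose origin is the TCP and whose axes are the flange's). Camera axes: x right, y down, z forward; pixel columns grow to the right and rows downward; lengths in m; the calibration is good to about 2 mm. A picture is of the moment at which its call begins: read the wrist's pose just before it. camera_model takes no time and is no camera call.
- close_job(): hands the job in; it is judged then, once.
The state is a dict: "time": time; "joints": joint angles; "dq": joint speeds; "tau": joint torques, N m; "ee_pos": TCP position; "tcp_rot": TCP orientation; "contact_force": force on the tool from outside, world axes, zero at the start; "ft_torque": the same for the moment, N m; "finger_gap": opening from 0.0 (shut) to 1.0 (fully open); "gripper_force": force on a finger pad.
Only numpy, scipy, OpenCV 4.12 (cv2) and the standard library are available. Lean on these libraries where they do the work, as an engineer would, in place of code of your own. Each camera call takes 0.05 s, during which the arm holds its last target. There are 200 camera calls.

## Task

Take the pin punch out of the small pipe and drive home the rivet in every wheel-housing plate in the suitcase shell: the bore with the rivet pin is hidden somewhere along each plate's slot, so feel along the slot's floor with the tip until it drops in, then push the pin down to its stop without forcing it. When all are home stand the punch back in the small pipe, tip down, and clear the bench by standing every hand tool lying there in the big pipe, either end down and in any order; leave the bowl of rivets and the loose wheel alone.

Things in the scene. Friction and masses are not known exactly. Their poses are not given: they have to be found in the camera images.
- plate1: black moulded wheel-housing plate lying with 1 mm play in an 8 mm high recess rim on the floor of the yellow suitcase shell (walls 118 mm above the bench), 124 x 50 x 24 mm high, x along its length; origin at the centre of its underside, z up. A slot runs along the middle of its top. None if absent
- slot1 (a point): centre of the slot's mouth in the top of plate1, axes as the plate's. Slot 52 mm long (x), 10 mm wide; its floor lies 6 mm below the mouth. Somewhere on its centre line between x = -16 and +16 mm, different each time, the floor has one round 10 mm bore, too dark to see well; in it, 8 mm below the floor, is the flat 8 mm top of the rivet pin
- plate2: black moulded wheel-housing plate lying with 1 mm play in an 8 mm high recess rim on the floor of the yellow suitcase shell (walls 118 mm above the bench), 124 x 50 x 24 mm high, x along its length; origin at the centre of its underside, z up. A slot runs along the middle of its top. None if absent
- slot2 (a point): centre of the slot's mouth in the top of plate2, axes as the plate's. Slot 52 mm long (x), 10 mm wide; its floor lies 6 mm below the mouth. Somewhere on its centre line between x = -16 and +16 mm, different each time, the floor has one round 10 mm bore, too dark to see well; in it, 8 mm below the floor, is the flat 8 mm top of the rivet pin
- plate3: black moulded wheel-housing plate lying with 1 mm play in an 8 mm high recess rim on the floor of the yellow suitcase shell (walls 118 mm above the bench), 124 x 50 x 24 mm high, x along its length; origin at the centre of its underside, z up. A slot runs along the middle of its top. None if absent
- slot3 (a point): centre of the slot's mouth in the top of plate3, axes as the plate's. Slot 52 mm long (x), 10 mm wide; its floor lies 6 mm below the mouth. Somewhere on its centre line between x = -16 and +16 mm, different each time, the floor has one round 10 mm bore, too dark to see well; in it, 8 mm below the floor, is the flat 8 mm top of the rivet pin
- plate4: black moulded wheel-housing plate lying with 1 mm play in an 8 mm high recess rim on the floor of the yellow suitcase shell (walls 118 mm above the bench), 124 x 50 x 24 mm high, x along its length; origin at the centre of its underside, z up. A slot runs along the middle of its top. None if absent
- slot4 (a point): centre of the slot's mouth in the top of plate4, axes as the plate's. Slot 52 mm long (x), 10 mm wide; its floor lies 6 mm below the mouth. Somewhere on its centre line between x = -16 and +16 mm, different each time, the floor has one round 10 mm bore, too dark to see well; in it, 8 mm below the floor, is the flat 8 mm top of the rivet pin
- pin1 (a joint): how far the rivet pin in plate1 has been pushed down (m): 0 at the start, 0.006 fully home against its stop. It slides stiffly (about 6 N) and stays where it is left
- pin2 (a joint): how far the rivet pin in plate2 has been pushed down (m): 0 at the start, 0.006 fully home against its stop. It slides stiffly (about 6 N) and stays where it is left
- pin3 (a joint): how far the rivet pin in plate3 has been pushed down (m): 0 at the start, 0.006 fully home against its stop. It slides stiffly (about 6 N) and stays where it is left
- pin4 (a joint): how far the rivet pin in plate4 has been pushed down (m): 0 at the start, 0.006 fully home against its stop. It slides stiffly (about 6 N) and stays where it is left
- punch: dark steel pin punch standing tip down in the small pipe at the start, 140 mm long; origin at the centre of its flat tip, z along it towards the top. Tip: 5 mm dia, 30 mm long; then a cone; from z = 42 mm to 140 mm a round body 24 mm dia to hold it by; about 0.12 kg. It leans up to 4 degrees in its pipe
- punch_tip (a point): centre of the punch's flat tip (same point as the punch's origin)
- small_pipe (a point): centre of the mouth of the small white pipe of the fixed tool stand (the punch's place): 28 mm bore, 34 mm outside, mouth 105 mm above the bench, inner floor 86 mm below the mouth; z up. The stand's board, 220 x 130 x 15 mm, carries both pipes, 130 mm apart along its length
- big_pipe (a point): centre of the mouth of the big white pipe of the tool stand (for the other hand tools): 104 mm bore, 110 mm outside, mouth 140 mm above the bench, inner floor 121 mm below the mouth; z up
- driver: screwdriver lying on the bench, 180 mm long along its x axis; origin on its axis at mid length. Black handle 20 x 20 mm square with rounded edges with a domed end from x = -90 to x = +10 mm, steel shaft 6 mm dia from there to the tip at x = +90 mm; balance point about x = -35 mm. None if absent
- file: small flat file lying on the bench, 170 mm long along its x axis; origin on its axis at mid length. Wooden handle 20 mm wide and 16 mm high with a domed end from x = -85 to 0, steel blade 14 x 5 mm from 0 to x = +85 mm; balance point about x = -13 mm. None if absent
- marker: flat marker pen lying on the bench, 140 mm long along its x axis; origin on its axis at mid length. 20 mm wide and 13 mm high (cap 21 x 14), grey body to -x, black cap from x = +14 to +70 mm; balance point near the middle. None if absent
- bowl: steel bowl of rivets, 144 mm across, 50 mm high, bystander; origin at the centre of its underside
- wheel: single caster wheel lying flat, 50 mm dia, 22 mm high, bystander; origin at the centre of its underside

How it is judged:
By the outcome, as a careful person would: the job done as asked, in the order asked, and still so for the second after the job is handed in, with the robot touching nothing.
Of plate1, plate2, plate3, plate4 only 2 to 4 are there at a start; the rules pass over those that are not, and their reading is None.
Of driver, file, marker only 2 to 3 are there at a start; the rules pass over those that are not, and their reading is None.
At some moment in a run one of driver, file, marker may be knocked a few centimetres aside while the robot is not near it.
It also fails if it takes over 210 s, if anything falls off the work surface, if the arm or the gripper's body presses on something with over 40 N, if the wrist force passes 120 N, or if a joint passes its speed limit or range.

## Working session

There is one attempt and no reset: what is moved stays moved. The work goes in short steps, Python scripts to look and compute and a tool call to move; the robot and the scene stay as the last step left them, time stands still between calls to the robot, and variables do not carry over. Pictures are saved under pics/ and viewed, at most 14 in all, crops included, and the job is handed in when it is done.

Besides the shell and the picture viewer there is one more tool, called after "Call:" as name(argument=value, ...), one argument or row to a line, values as JSON. arm_command: Moves the arm, as the interface text tells. Its arguments: {"type":"object","properties":{"steps":{"type":"array"},"newtons":{"type":"number"}},"required":["steps"]}

```bash
mkdir -p pics; cat > h.py <<'E'
from bench import *
import numpy as np, cv2
from scipy.spatial.transform import Rotation as R
def cam(name):
    m=camera_model(name); f=240/np.tan(np.radians(m["vertical_fov"])/2)
    K=np.array([[f,0,m["cx"]],[0,f,m["cy"]],[0,0,1]])
    if "mount" in m:
        s=sense(); T=np.eye(4); T[:3,:3]=R.from_rotvec(s["tcp_rot"]).as_matrix(); T[:3,3]=s["ee_pos"]
        M=T@np.array(m["mount"]); o=M[:3,3]; r=M[:3,:3]
    else: o=np.array(m["origin"]); r=np.array(m["rotation"])
    return K,np.array(m["D"],float),o,r
def shot(name,fn):
    c=cam(name); p,d=get_image(name); cv2.imwrite(f"pics/{fn}.png",p[:,:,::-1]); np.savez(f"pics/{fn}.npz",d=d,K=c[0],D=c[1],o=c[2],r=c[3]); return p,d
def load(fn): return np.load(f"pics/{fn}.npz")
def ray(z,u,v):
    x=cv2.undistortPoints(np.array([[[u,v]]],float),z["K"],z["D"])[0,0]
    return np.array([x[0],x[1],1.])
def atz(fn,u,v,h):
    z=load(fn); w=z["r"]@ray(z,u,v); return z["o"]+w*(h-z["o"][2])/w[2]
def atd(fn,u,v):
    z=load(fn); d=np.median(z["d"][int(v)-1:int(v)+2,int(u)-1:int(u)+2]); return z["o"]+z["r"]@(ray(z,u,v)*d)
E
python3 -c "
from h import *
np.set_printoptions(precision=4,suppress=True)
shot('top','top0');shot('scene','sc0')
for n in('top','scene','wrist'):print(camera_model(n))
print(sense())"
```

```text
{'vertical_fov': 42.06916909534126, 'cx': 329.03654256480985, 'cy': 235.32389814355395, 'D': array([-0.2065,  0.    ,  0.    ,  0.    ,  0.    ]), 'origin': array([ 0.4904, -0.0034,  1.2712]), 'rotation': array([-2.1637,  2.2104, -0.0554])}
{'vertical_fov': 53.75044063441642, 'cx': 319.4879600335622, 'cy': 234.77481438108344, 'D': array([0.039, 0.   , 0.   , 0.   , 0.   ]), 'origin': array([1.0946, 0.6257, 0.8572]), 'rotation': array([-0.9221, -2.4916,  1.0851])}
{'vertical_fov': 61.72293767919646, 'cx': 311.60180245370617, 'cy': 242.93881372862643, 'D': array([-0.0649,  0.    ,  0.    ,  0.    ,  0.    ]), 'mount': array([[ 0.0009, -0.9621, -0.2726,  0.0688],
       [ 1.    ,  0.001 , -0.0001,  0.0004],
       [ 0.0004, -0.2726,  0.9621, -0.168 ],
       [ 0.    ,  0.    ,  0.    ,  1.    ]])}
{'time': 0.1, 'joints': array([-1.2186,  0.1244,  1.6515, -0.    ,  1.3675, -0.0826]), 'dq': array([-0.0004, -0.0039, -0.0019,  0.0009,  0.0011,  0.0004]), 'tau': array([  0.0002, -42.4928, -36.6655,  -0.0001,   0.0039,   0.    ]), 'ee_pos': array([ 0.2735, -0.589 ,  0.2037]), 'tcp_rot': array([-3.0658, -0.6772,  0.0004]), 'contact_force': array([-0.4997,  0.0944, -1.0553]), 'ft_torque': array([ 0.0133, -0.0214,  0.0307]), 'gripper_force': 0.0, 'finger_gap': 1.0000409025685786}
```

View pics/top0.png

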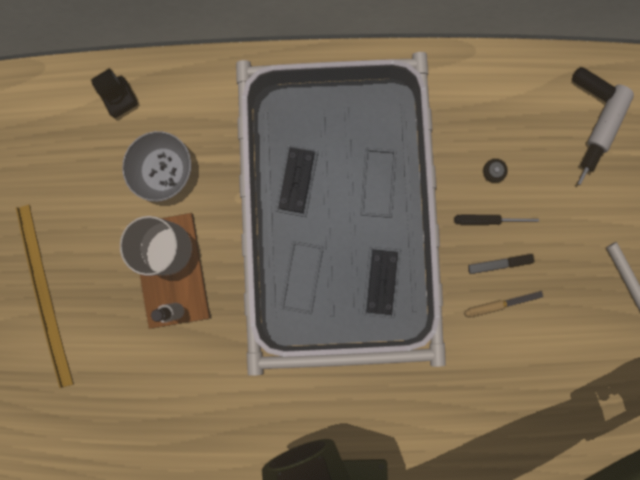

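View pics/sc0.png

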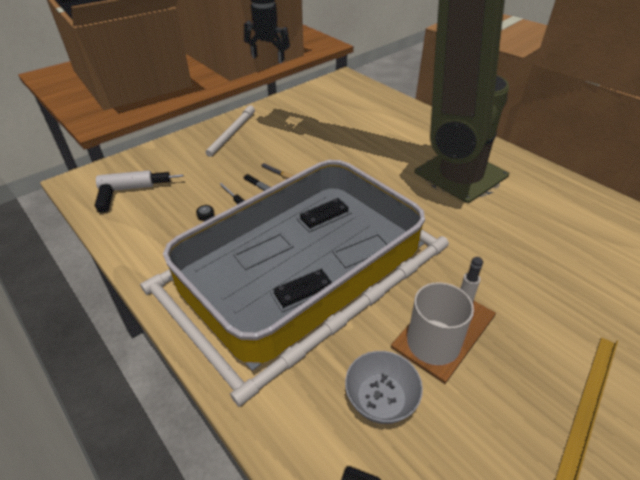

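```bash
sed -i 's/r=np.array(m\["rotation"\])/r=R.from_rotvec(m["rotation"]).as_matrix()/' h.py
python3 - <<'E'
from h import *
for n,f in(('top','top0'),('scene','sc0')):
    c=cam(n); d=load(f)['d']; np.savez(f'pics/{f}.npz',d=d,K=c[0],D=c[1],o=c[2],r=c[3])
p=cv2.imread('pics/top0.png')
a=cv2.resize(p[205:335,110:220],None,fx=3.6,fy=3.6,interpolation=2)
b=cv2.resize(p[205:325,450:550],None,fx=3.9,fy=3.9,interpolation=2)
h=468; a=cv2.resize(a,(396,468)); b=cv2.resize(b,(390,468))
cv2.imwrite('pics/c1.png',np.hstack([a,b]))
def s(x): return cv2.resize(x,None,fx=4,fy=4,interpolation=2)
q=np.clip(p.astype(float)*1.8,0,255).astype('uint8')
cv2.imwrite('pics/c2.png',np.hstack([s(q[140:225,270:325]),s(q[240:325,358:413])]))
for nm,u,v in [('plA',297,180),('plB',382,282),('floor',330,250),('rimwall',430,200),('small',165,315),('big',157,247),('drv',490,220),('mk',500,264),('file',503,303),('wheel',496,170),('bowl',157,167)]:
    print(nm,np.round(atd('top0',u,v),3))
E
```

```text
plA [0.674 0.067 0.049]
plB [ 0.469 -0.096  0.039]
floor [0.535 0.005 0.032]
rimwall [ 0.62  -0.183  0.123]
small [0.417 0.31  0.143]
big [0.548 0.359 0.018]
drv [ 0.589 -0.321  0.021]
mk [ 0.499 -0.341  0.014]
file [ 0.419 -0.344  0.017]
wheel [ 0.691 -0.338  0.025]
bowl [0.717 0.363 0.004]
```

View pics/c1.png

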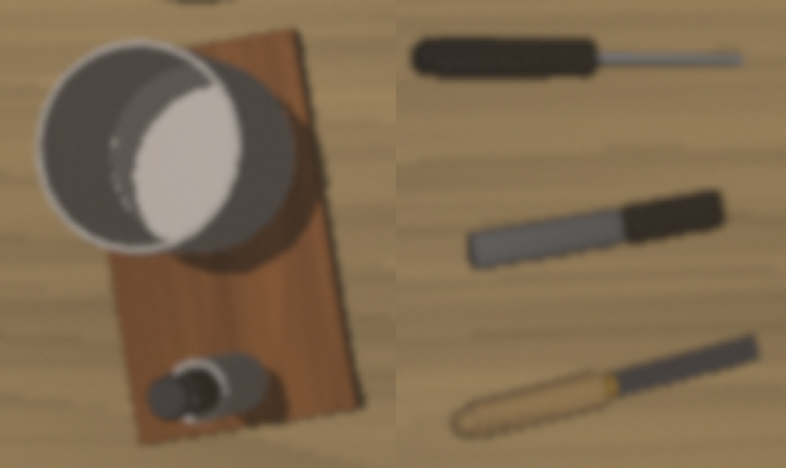

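View pics/c2.png

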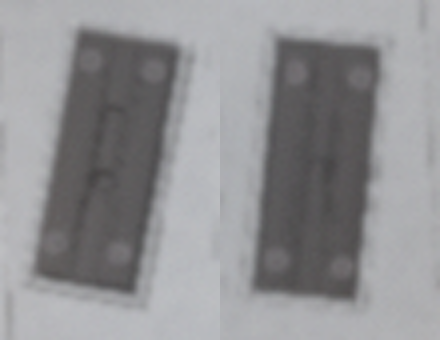

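```bash
cat > m.py <<'E'
from h import *
np.set_printoptions(precision=4,suppress=True)
A=lambda x,y,h:atz('top0',110+x/3.6,205+y/3.6,h)
B=lambda x,y,h:atz('top0',450+(x-396)/3.9,205+y/3.9,h)
print('big',A(140,146,.14),'r',A(40,146,.14)[:2],A(241,146,.14)[:2]); print('small',A(198,391,.105),'top',A(169,396,.159))
for n,a,b,h in(('drv',(412,56),(743,60),.01),('mk',(470,250),(722,209),.008),('file',(453,425),(757,347),.008)):
    p,q=B(*a,h),B(*b,h); d=q-p; print(n,'c',(p+q)/2,'len',np.linalg.norm(d),'yaw',np.degrees(np.arctan2(d[1],d[0])))
z=load('top0')
for n,o,c in(('A',(270,140),[(80,30),(180,43),(135,293),(35,275)]),('B',(303,240),[(278,38),(380,47),(355,297),(254,289)])):
    P=np.array([atz('top0',o[0]+x/4,o[1]+y/4,.045) for x,y in c]); d=P[0]+P[1]-P[2]-P[3]
    print(n,P.mean(0),'L',np.linalg.norm(d)/2,'W',np.linalg.norm(P[1]-P[0]),'yaw',np.degrees(np.arctan2(d[1],d[0])))
    o=np.array(o)
d=z['d']
def med(u0,u1,v0,v1):
    return np.mean([atd('top0',u,v)[2] for u in range(u0,u1,3) for v in range(v0,v1,3)])
print('floor z',med(262,280,150,230),med(320,355,150,300),'pA',med(290,305,165,195),'pB',med(376,390,265,300),'bench',med(210,230,100,300),med(450,470,230,260))
E
python3 m.py
```

```text
big [0.5458 0.3395 0.14  ] r [0.5468 0.3935] [0.5447 0.2859]
small [0.4176 0.32   0.105 ] top [0.4185 0.3202 0.159 ]
drv c [ 0.5896 -0.3392  0.01  ] len 0.17973905587506464 yaw -91.76094787254162
mk c [ 0.4991 -0.3461  0.008 ] len 0.13864038413553276 yaw -82.57674177265507
file c [ 0.4167 -0.349   0.008 ] len 0.16977451617317152 yaw -77.96888303686954
A [0.6747 0.0677 0.045 ] L 0.1259231781899912 W 0.05040965200628511 yaw -11.158492251476481
B [ 0.4693 -0.0962  0.045 ] L 0.1235711557078812 W 0.050480973829480934 yaw -6.945548777710962
floor z 0.031094063283488863 0.030822023550538584 pA 0.05241884328942188 pB 0.05239563611393467 bench 0.00037439635177972214 0.0001817222964596838
```

Call:
arm_command(
  steps=[
    [1,0.29,0.91,0.07,0,0,-0.156],
    [1,0.29,0.91,0.07,0,0,-0.156],
    [1,0.29,0.91,0.07,0,0,-0.156],
    [1,0.29,0.91,0.07,0,0,-0.156],
    [1,0.29,0.91,0.07,0,0,-0.156],
    [1,0.29,0.91,0.07,0,0,-0.156],
    [1,0.29,0.91,0.07,0,0,-0.156],
    [1,0.29,0.91,0.07,0,0,-0.156],
    [1,0.29,0.91,0.07,0,0,-0.156],
    [1,0.29,0.91,0.07,0,0,-0.156],
  ],
)

```text
time: 1.35
ee_pos: [0.3462, -0.361, 0.2218]
tcp_rot: [-3.122, -0.339, 0.001]
contact_force: [-0.2, -0.1, 0.2]
finger_gap: 0.999
gripper_force: 0.0
```

Call:
arm_command(
  steps=[
    [1,0.29,0.91,0.07,0,0,-0.156],
    [1,0.29,0.91,0.07,0,0,-0.156],
    [1,0.29,0.91,0.07,0,0,-0.156],
    [1,0.29,0.91,0.07,0,0,-0.156],
    [1,0.29,0.91,0.07,0,0,-0.156],
    [1,0.29,0.91,0.07,0,0,-0.156],
    [1,0.29,0.91,0.07,0,0,-0.156],
    [1,0.29,0.91,0.07,0,0,-0.156],
    [1,0.29,0.91,0.07,0,0,-0.156],
    [1,0.29,0.91,0.07,0,0,-0.156],
  ],
)

```text
time: 2.6
ee_pos: [0.4186, -0.1336, 0.2394]
tcp_rot: [-3.141, 0.002, 0.001]
contact_force: [0.4, -0.1, -0.0]
finger_gap: 1.001
gripper_force: 0.0
```

Call:
arm_command(
  steps=[
    [1,0,0.91,0,0,0,0],
    [1,0,0.91,0,0,0,0],
    [1,0,0.91,0,0,0,0],
    [1,0,0.91,0,0,0,0],
    [1,0,0.91,0,0,0,0],
    [1,0,0.91,0,0,0,0],
    [1,0,0.91,0,0,0,0],
    [1,0,0.91,0,0,0,0],
    [1,0,0.91,0,0,0,0],
    [1,0,0.91,0,0,0,0],
  ],
)

```text
time: 3.85
ee_pos: [0.4184, 0.0937, 0.2393]
tcp_rot: [3.142, -0.001, -0.001]
contact_force: [0.2, -0.4, -0.0]
finger_gap: 1.004
gripper_force: 0.0
```

Call:
arm_command(
  steps=[
    [1,0,1,0,0,0,0],
    [1,0,1,0,0,0,0],
    [1,0,1,0,0,0,0],
    [1,0,1,0,0,0,0],
    [1,0,1,0,0,0,0],
    [1,0,1,0,0,0,0],
    [1,0,1,0,0,0,0],
    [1,0,1,0,0,0,0],
    [1,0,1,0,0,0,0],
    [1,0,0.1,0,0,0,0],
  ],
)

```text
time: 5.1
ee_pos: [0.4183, 0.3213, 0.2391]
tcp_rot: [3.141, 0.002, -0.002]
contact_force: [-0.8, 0.4, 0.4]
finger_gap: 1.001
gripper_force: 0.0
```

```bash
python3 -c "
from h import *
np.set_printoptions(precision=4,suppress=True)
shot('wrist','w1'); s=sense(); print(s['time'],s['ee_pos'],s['tcp_rot'],s['contact_force'])"
```

```text
5.15 [0.4184 0.3208 0.2392] [ 3.1408  0.0006 -0.0016] [-0.7024 -0.8081  0.6783]
```

View pics/w1.png

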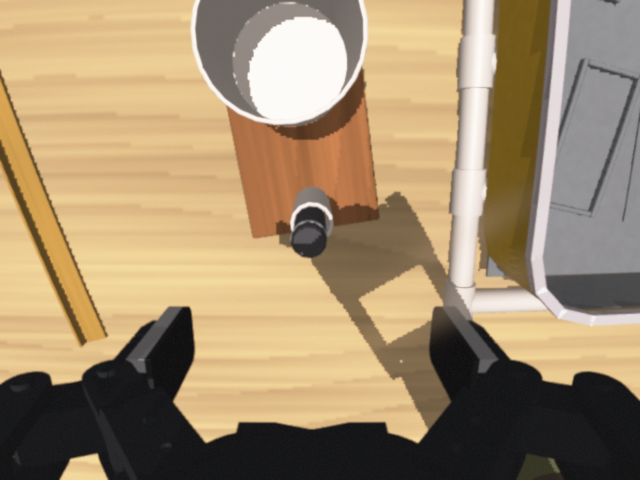

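```bash
python3 -c "
from h import *
np.set_printoptions(precision=4,suppress=True)
print(atz('w1',309,242,.159),atz('w1',311.5,222,.105), atd('w1',309,242),atz('w1',279.5,36,.14))"
```

```text
[0.4174 0.3224 0.159 ] [0.4182 0.3208 0.105 ] [0.4171 0.3224 0.1579] [0.5432 0.3407 0.14  ]
```

Call:
arm_command(
  steps=[
    [1,-0.04,0.06,-0.8,0,0,0],
    [1,0,0,-0.8,0,0,0],
    [1,0,0,-0.8,0,0,0],
    [1,0,0,-0.8,0,0,0],
    [1,0,0,-0.8,0,0,0],
    [1,0,0,-0.68,0,0,0],
    [1,0,0,0,0,0,0],
    [-1,0,0,0,0,0,0],
    [-1,0,0,0,0,0,0],
    [-1,0,0,0,0,0,0],
  ],
  newtons=80,
)

```text
time: 6.4
ee_pos: [0.4182, 0.3223, 0.1237]
tcp_rot: [-3.141, 0.001, -0.002]
contact_force: [0.7, 0.1, -0.2]
finger_gap: 0.378
gripper_force: 0.0
```

Call:
arm_command(
  steps=[
    [-1,0,0,0,0,0,0],
    [-1,0,0,0,0,0,0],
    [-1,0,0,0,0,0,0],
    [-1,0,0,0,0,0,0],
    [-1,0,0,0,0,0,0],
    [-1,0,0,0,0,0,0],
    [-1,0,0,0,0,0,0],
    [-1,0,0,0,0,0,0],
    [-1,0,0,0,0,0,0],
    [-1,0,0,0,0,0,0],
  ],
)

```text
time: 7.65
ee_pos: [0.4184, 0.3224, 0.1238]
tcp_rot: [-3.141, 0.001, -0.002]
contact_force: [0.2, 0.2, 5.6]
finger_gap: 0.223
gripper_force: 78.5
```

Call:
arm_command(
  steps=[
    [-1,0,0,0.7,0,0,0],
    [-1,0,0,0.7,0,0,0],
    [-1,0,0,0.7,0,0,0],
    [-1,0,0,0.7,0,0,0],
    [-1,0,0,0.7,0,0,0],
    [-1,0,0,0.7,0,0,0],
    [-1,0,0,0.7,0,0,0],
    [-1,0,0,0.7,0,0,0],
    [-1,0.1,-0.3,0,0,0,0],
    [-1,0.1,-0.6,0,0,0,0],
  ],
)

```text
time: 8.9
ee_pos: [0.4226, 0.2987, 0.2621]
tcp_rot: [3.141, -0.0, -0.002]
contact_force: [-0.4, -0.3, -1.4]
finger_gap: 0.228
gripper_force: 78.5
```

Call:
arm_command(
  steps=[
    [-1,0.1,-0.9,0,0,0,0],
    [-1,0.1,-0.9,0,0,0,0],
    [-1,0.1,-0.9,0,0,0,0],
    [-1,0.1,-0.9,0,0,0,0],
    [-1,0.1,-0.9,0,0,0,0],
    [-1,0.1,-0.9,0,0,0,0],
    [-1,0.1,-0.9,0,0,0,0],
    [-1,0.1,-0.9,0,0,0,0],
    [-1,0.1,-0.9,0,0,0,0],
    [-1,0.1,-0.9,0,0,0,0],
  ],
)

```text
time: 10.15
ee_pos: [0.447, 0.0728, 0.2615]
tcp_rot: [3.141, -0.003, -0.003]
contact_force: [0.2, -1.0, -1.4]
finger_gap: 0.223
gripper_force: 78.5
```

Call:
arm_command(
  steps=[
    [-1,0.1,-0.9,0,0,0,0],
    [-1,0.1,-0.9,0,0,0,0],
    [-1,0.1,-0.9,0,0,0,0],
    [-1,0.1,-0.9,0,0,0,0],
    [-1,0.1,-0.9,0,0,0,0],
    [-1,0.1,-0.9,0,0,0,0],
    [-1,0.1,-0.9,-0.5,0,0,0],
    [-1,0.1,-0.5,-0.8,0,0,0],
    [-1,0,0,-0.8,0,0,0],
    [-1,0,0,-0.5,0,0,0],
  ],
)

```text
time: 11.4
ee_pos: [0.4665, -0.0953, 0.1955]
tcp_rot: [-3.14, 0.002, 0.005]
contact_force: [0.3, 0.0, -1.2]
finger_gap: 0.226
gripper_force: 78.5
```

```bash
python3 -c "
from h import *
np.set_printoptions(precision=4,suppress=True)
shot('wrist','w2'); s=sense(); print(s['time'],s['ee_pos'],s['tcp_rot'],s['contact_force'])
p=cv2.imread('pics/w2.png')[130:330,180:440]; p=np.clip(p.astype(float)*1.8,0,255).astype('uint8')
cv2.imwrite('pics/w2c.png',cv2.resize(p,None,fx=3,fy=3,interpolation=2))"
```

```text
11.45 [ 0.4659 -0.0948  0.1941] [-3.1399  0.0011  0.0076] [-0.8499 -0.1548 -3.2001]
```

View pics/w2c.png

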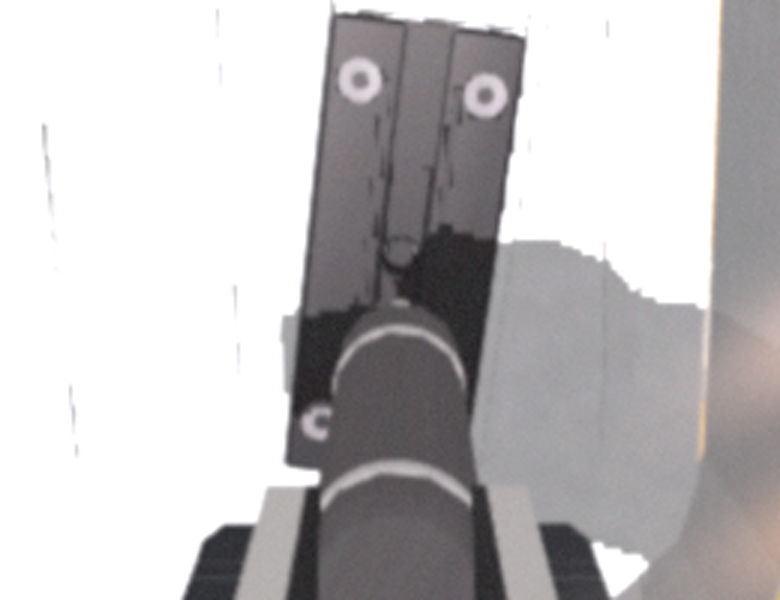

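```bash
python3 -c "
from h import *
np.set_printoptions(precision=4,suppress=True)
C=lambda x,y,h:atz('w2',180+x/3,130+y/3,h)
print('bore',C(402,255,.047),'tip',C(401,304,.0893),'tiptcp',C(401,304,.0893)-np.array([.4659,-.0948,.1941]))
c=[C(*q,.053) for q in((333,14),(525,38),(289,463))]; print(c)
ctr=(c[1]+c[2])/2; d=c[0]-c[2]; print('ctr',ctr,'yaw',np.degrees(np.arctan2(d[1],d[0])),np.linalg.norm(d),np.linalg.norm(c[0]-c[1]))
print('slotmid',C(428,30,.053),C(409,180,.050))"
```

```text
bore [ 0.4687 -0.0975  0.047 ] tip [ 0.4659 -0.097   0.0893] tiptcp [ 0.     -0.0022 -0.1048]
[array([ 0.5315, -0.0801,  0.053 ]), array([ 0.5256, -0.1283,  0.053 ]), array([ 0.4113, -0.0663,  0.053 ])]
ctr [ 0.4685 -0.0973  0.053 ] yaw -6.571416893805099 0.12093126599374049 0.04849128074319209
slotmid [ 0.5275 -0.1039  0.053 ] [ 0.4893 -0.0993  0.05  ]
```

Call:
arm_command(
  steps=[
    [-1,0.11,-0.02,-0.3,0,0,0],
    [-1,0,0,-0.4,0,0,0],
    [-1,0,0,-0.4,0,0,0],
    [-1,0,0,-0.2,0,0,0],
    [-1,0,0,-0.05,0,0,0],
    [-1,0,0,-0.05,0,0,0],
    [-1,0,0,-0.05,0,0,0],
    [-1,0,0,-0.02,0,0,0],
    [-1,0,0,-0.02,0,0,0],
    [-1,0,0,0,0,0,0],
  ],
)

```text
time: 12.7
ee_pos: [0.4705, -0.096, 0.1606]
tcp_rot: [3.142, -0.001, 0.0]
contact_force: [0.1, 0.0, -0.0]
finger_gap: 0.226
gripper_force: 78.5
```

Call:
arm_command(
  steps=[
    [-1,0,0,-0.02,0,0,0],
    [-1,0,0,-0.02,0,0,0],
    [-1,0,0,-0.02,0,0,0],
    [-1,0,0,-0.02,0,0,0],
    [-1,0,0,-0.02,0,0,0],
    [-1,0,0,-0.02,0,0,0],
    [-1,0,0,-0.02,0,0,0],
    [-1,0,0,-0.02,0,0,0],
    [-1,0,0,-0.02,0,0,0],
    [-1,0,0,0,0,0,0],
  ],
)

```text
time: 13.95
ee_pos: [0.4705, -0.096, 0.156]
tcp_rot: [-3.142, 0.001, 0.0]
contact_force: [-0.2, 0.4, -0.9]
finger_gap: 0.223
gripper_force: 78.5
```

Call:
arm_command(
  steps=[
    [-1,-0.06,0,-0.02,0,0,0],
    [-1,0,0,-0.02,0,0,0],
    [-1,0,0,-0.02,0,0,0],
    [-1,0,0,-0.02,0,0,0],
    [-1,0,0,-0.02,0,0,0],
    [-1,0,0,-0.02,0,0,0],
    [-1,0,0,-0.02,0,0,0],
    [-1,0,0,-0.02,0,0,0],
    [-1,0,0,-0.02,0,0,0],
    [-1,0,0,0,0,0,0],
  ],
)

```text
time: 15.2
ee_pos: [0.469, -0.096, 0.1515]
tcp_rot: [-3.142, 0.001, 0.0]
contact_force: [0.2, -0.2, -0.5]
finger_gap: 0.221
gripper_force: 78.5
```

Call:
arm_command(
  steps=[
    [-1,0,0,-0.02,0,0,0],
    [-1,0,0,-0.02,0,0,0],
    [-1,0,0,-0.02,0,0,0],
    [-1,0,0,0,0,0,0],
    [-1,0,0,0,0,0,0],
    [-1,0,0,0,0,0,0],
    [-1,0,0,0,0,0,0],
    [-1,0,0,0,0,0,0],
    [-1,0,0,0,0,0,0],
    [-1,0,0,0,0,0,0],
  ],
)

```text
time: 16.45
ee_pos: [0.469, -0.096, 0.1501]
tcp_rot: [-3.142, 0.001, 0.0]
contact_force: [-0.2, -0.0, -1.2]
finger_gap: 0.223
gripper_force: 78.5
```

Call:
arm_command(
  steps=[
    [-1,0,0,-0.03,0,0,0],
    [-1,0,0,-0.03,0,0,0],
    [-1,0,0,-0.03,0,0,0],
    [-1,0,0,-0.03,0,0,0],
    [-1,0,0,0,0,0,0],
    [-1,0,0,0,0,0,0],
    [-1,0,0,0,0,0,0],
    [-1,0,0,0,0,0,0],
    [-1,0,0,0,0,0,0],
    [-1,0,0,0,0,0,0],
  ],
)

```text
time: 17.7
ee_pos: [0.469, -0.096, 0.1471]
tcp_rot: [-3.142, 0.001, 0.0]
contact_force: [-0.1, -0.4, -1.4]
finger_gap: 0.225
gripper_force: 78.5
```

Call:
arm_command(
  steps=[
    [-1,0,0,-0.02,0,0,0],
    [-1,0,0,-0.02,0,0,0],
    [-1,0,0,-0.02,0,0,0],
    [-1,0,0,-0.02,0,0,0],
    [-1,0,0,0,0,0,0],
    [-1,0,0,0,0,0,0],
    [-1,0,0,0,0,0,0],
    [-1,0,0,0,0,0,0],
    [-1,0,0,0,0,0,0],
    [-1,0,0,0,0,0,0],
  ],
)

```text
time: 18.95
ee_pos: [0.469, -0.096, 0.1451]
tcp_rot: [-3.142, 0.001, 0.0]
contact_force: [-0.1, -0.6, -0.2]
finger_gap: 0.223
gripper_force: 78.5
```

Call:
arm_command(
  steps=[
    [-1,0,0,-0.02,0,0,0],
    [-1,0,0,-0.02,0,0,0],
    [-1,0,0,-0.02,0,0,0],
    [-1,0,0,-0.02,0,0,0],
    [-1,0,0,-0.02,0,0,0],
    [-1,0,0,0,0,0,0],
    [-1,0,0,0,0,0,0],
    [-1,0,0,0,0,0,0],
    [-1,0,0,0,0,0,0],
    [-1,0,0,0,0,0,0],
  ],
)

```text
time: 20.2
ee_pos: [0.469, -0.096, 0.1426]
tcp_rot: [3.142, -0.001, -0.0]
contact_force: [-0.3, -0.9, 4.8]
finger_gap: 0.225
gripper_force: 79.3
```

Call:
arm_command(
  steps=[
    [-1,0,0,-0.02,0,0,0],
    [-1,0,0,-0.02,0,0,0],
    [-1,0,0,-0.02,0,0,0],
    [-1,0,0,-0.02,0,0,0],
    [-1,0,0,0,0,0,0],
    [-1,0,0,0,0,0,0],
    [-1,0,0,0,0,0,0],
    [-1,0,0,0,0,0,0],
    [-1,0,0,0,0,0,0],
    [-1,0,0,0,0,0,0],
  ],
)

```text
time: 21.45
ee_pos: [0.469, -0.096, 0.1405]
tcp_rot: [-3.142, 0.001, 0.0]
contact_force: [0.1, -0.3, 4.2]
finger_gap: 0.223
gripper_force: 79.1
```

Call:
arm_command(
  steps=[
    [-1,0,0,-0.02,0,0,0],
    [-1,0,0,-0.02,0,0,0],
    [-1,0,0,-0.02,0,0,0],
    [-1,0,0,0,0,0,0],
    [-1,0,0,0,0,0,0],
    [-1,0,0,0,0,0,0],
    [-1,0,0,0,0,0,0],
    [-1,0,0,0,0,0,0],
    [-1,0,0,0,0,0,0],
    [-1,0,0,0,0,0,0],
  ],
)

```text
time: 22.7
ee_pos: [0.469, -0.096, 0.1391]
tcp_rot: [3.142, -0.001, -0.0]
contact_force: [0.3, 0.6, 4.0]
finger_gap: 0.225
gripper_force: 79.2
```

Call:
arm_command(
  steps=[
    [-1,0,0,-0.015,0,0,0],
    [-1,0,0,-0.015,0,0,0],
    [-1,0,0,0,0,0,0],
    [-1,0,0,0,0,0,0],
    [-1,0,0,0,0,0,0],
    [-1,0,0,0,0,0,0],
    [-1,0,0,0,0,0,0],
    [-1,0,0,0,0,0,0],
    [-1,0,0,0,0,0,0],
    [-1,0,0,0,0,0,0],
  ],
)

```text
time: 23.95
ee_pos: [0.4693, -0.0961, 0.1388]
tcp_rot: [3.141, -0.001, 0.001]
contact_force: [0.8, 0.1, 6.3]
finger_gap: 0.221
gripper_force: 79.4
```

Call:
arm_command(
  steps=[
    [-1,0,0,-0.015,0,0,0],
    [-1,0,0,0,0,0,0],
    [-1,0,0,0,0,0,0],
    [-1,0,0,0,0,0,0],
    [-1,0,0,0,0,0,0],
    [-1,0,0,0,0,0,0],
    [-1,0,0,0,0,0,0],
    [-1,0,0,0,0,0,0],
    [-1,0,0,0,0,0,0],
    [-1,0,0,0,0,0,0],
  ],
)

```text
time: 25.2
ee_pos: [0.4695, -0.0961, 0.1387]
tcp_rot: [3.141, -0.001, 0.002]
contact_force: [-0.2, 0.1, 6.3]
finger_gap: 0.222
gripper_force: 79.5
```

Call:
arm_command(
  steps=[
    [-1,0,0,-0.015,0,0,0],
    [-1,0,0,0,0,0,0],
    [-1,0,0,0,0,0,0],
    [-1,0,0,0,0,0,0],
    [-1,0,0,0,0,0,0],
    [-1,0,0,0,0,0,0],
    [-1,0,0,0,0,0,0],
    [-1,0,0,0,0,0,0],
    [-1,0,0,0,0,0,0],
    [-1,0,0,0,0,0,0],
  ],
)

```text
time: 26.45
ee_pos: [0.4698, -0.0962, 0.1387]
tcp_rot: [3.141, -0.001, 0.003]
contact_force: [0.4, 0.4, 7.6]
finger_gap: 0.221
gripper_force: 79.6
```

Call:
arm_command(
  steps=[
    [-1,0,0,0,0,0,0],
    [-1,0,0,0,0,0,0],
    [-1,0,0,0,0,0,0],
    [-1,0,0,0,0,0,0],
    [-1,0,0,0,0,0,0],
    [-1,0,0,0,0,0,0],
    [-1,0,0,0,0,0,0],
    [-1,0,0,-0.02,0,0,0],
    [-1,0,0,-0.02,0,0,0],
    [-1,0,0,-0.02,0,0,0],
  ],
)

```text
time: 27.7
ee_pos: [0.4706, -0.0964, 0.1384]
tcp_rot: [3.141, -0.001, 0.006]
contact_force: [0.2, -0.1, 11.4]
finger_gap: 0.225
gripper_force: 80.2
```

Call:
arm_command(
  steps=[
    [-1,0,0,0.2,0,0,0],
    [-1,0,0,0.6,0,0,0],
    [-1,0,0,0.8,0,0,0],
    [-1,0,0,0.8,0,0,0],
    [-1,0.3,0.3,0,0,0,0],
    [-1,0.8,0.8,0,0,0,0],
    [-1,0.8,0.8,0,0,0,0],
    [-1,0.8,0.8,0,0,0,0],
    [-1,0.8,0.8,0,0,0,0],
    [-1,0.8,0.8,0,0,0,0],
  ],
)

```text
time: 28.95
ee_pos: [0.5771, 0.0129, 0.1952]
tcp_rot: [-3.141, 0.001, 0.002]
contact_force: [-0.3, -1.9, -0.7]
finger_gap: 0.224
gripper_force: 78.5
```

Call:
arm_command(
  steps=[
    [-1,0.8,0.8,0,0,0,0],
    [-1,0.8,0.8,0,0,0,0],
    [-1,0.8,0.6,0,0,0,0],
    [-1,0.6,0.25,0,0,0,0],
    [-1,0,0,-0.2,0,0,0],
    [-1,0,0,-0.2,0,0,0],
    [-1,0,0,0,0,0,0],
    [-1,0,0,0,0,0,0],
    [-1,0,0,0,0,0,0],
    [-1,0,0,0,0,0,0],
  ],
)

```text
time: 30.2
ee_pos: [0.6516, 0.0727, 0.1864]
tcp_rot: [-3.142, 0.001, -0.001]
contact_force: [0.3, 0.1, -1.2]
finger_gap: 0.22
gripper_force: 78.5
```

```bash
python3 -c "
from h import *
np.set_printoptions(precision=4,suppress=True)
shot('wrist','w3'); s=sense(); print(s['time'],s['ee_pos'],s['tcp_rot'],s['contact_force'])
p=cv2.imread('pics/w3.png')[100:300,180:440]; p=np.clip(p.astype(float)*1.8,0,255).astype('uint8')
cv2.imwrite('pics/w3c.png',cv2.resize(p,None,fx=3,fy=3,interpolation=2))"
```

```text
30.25 [0.6516 0.0726 0.1863] [ 3.1416 -0.0015  0.0006] [-1.0583 -0.3821 -0.4802]
```

View pics/w3c.png

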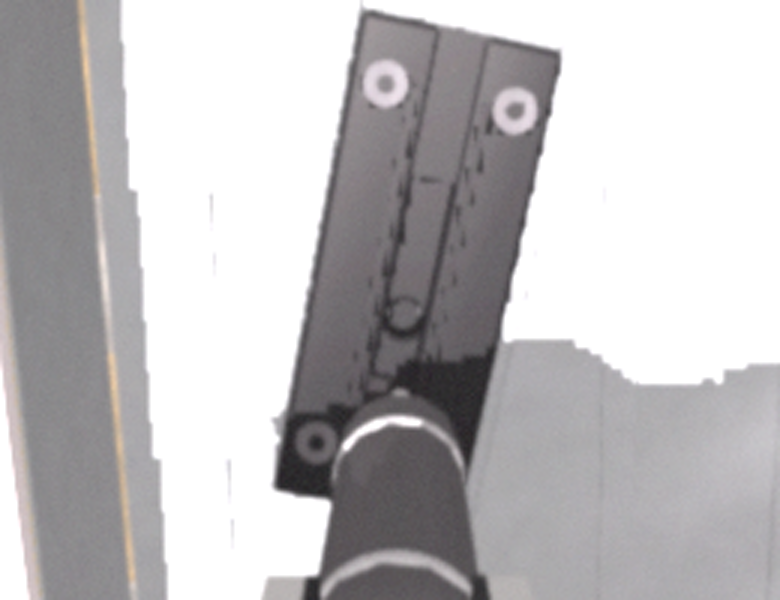

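```bash
python3 -c "
from h import *
np.set_printoptions(precision=4,suppress=True)
C=lambda x,y,h:atz('w3',180+x/3,100+y/3,h)
t=np.array([.6516,.0726,.1863])
print('bore',C(404,314,.048),'tip-tcp',C(401,394,.0815)-t,'move',(C(404,314,.048)-C(401,394,.0815))/.025, C(432,180,.048),C(380,376,.048))"
```

```text
bore [0.6645 0.0698 0.048 ] tip-tcp [ 0.0001 -0.0018 -0.1048] move [ 0.5122 -0.037  -1.34  ] [0.6985 0.0629 0.048 ] [0.6481 0.0761 0.048 ]
```

Call:
arm_command(
  steps=[
    [-1,0.3,-0.04,0,0,0,0],
    [-1,0.21,0,0,0,0,0],
    [-1,0,0,-0.3,0,0,0],
    [-1,0,0,-0.4,0,0,0],
    [-1,0,0,-0.3,0,0,0],
    [-1,0,0,-0.1,0,0,0],
    [-1,0,0,-0.05,0,0,0],
    [-1,0,0,-0.03,0,0,0],
    [-1,0,0,0,0,0,0],
    [-1,0,0,0,0,0,0],
  ],
)

```text
time: 31.5
ee_pos: [0.6644, 0.0717, 0.1569]
tcp_rot: [3.142, -0.001, 0.001]
contact_force: [0.4, -0.0, -0.3]
finger_gap: 0.219
gripper_force: 78.5
```

Call:
arm_command(
  steps=[
    [-1,0,0,-0.03,0,0,0],
    [-1,0,0,-0.03,0,0,0],
    [-1,0,0,-0.03,0,0,0],
    [-1,0,0,-0.03,0,0,0],
    [-1,0,0,-0.03,0,0,0],
    [-1,0,0,-0.03,0,0,0],
    [-1,0,0,-0.03,0,0,0],
    [-1,0,0,-0.03,0,0,0],
    [-1,0,0,0,0,0,0],
    [-1,0,0,0,0,0,0],
  ],
)

```text
time: 32.75
ee_pos: [0.6643, 0.0717, 0.1506]
tcp_rot: [3.142, -0.001, 0.0]
contact_force: [0.7, -0.1, -1.0]
finger_gap: 0.224
gripper_force: 78.5
```

Call:
arm_command(
  steps=[
    [-1,0,0,-0.03,0,0,0],
    [-1,0,0,-0.03,0,0,0],
    [-1,0,0,-0.03,0,0,0],
    [-1,0,0,-0.03,0,0,0],
    [-1,0,0,-0.03,0,0,0],
    [-1,0,0,-0.03,0,0,0],
    [-1,0,0,-0.03,0,0,0],
    [-1,0,0,-0.02,0,0,0],
    [-1,0,0,-0.02,0,0,0],
    [-1,0,0,0,0,0,0],
  ],
)

```text
time: 34.0
ee_pos: [0.6646, 0.0717, 0.145]
tcp_rot: [-3.142, 0.001, -0.002]
contact_force: [0.4, 0.4, 2.4]
finger_gap: 0.223
gripper_force: 78.9
```

Call:
arm_command(
  steps=[
    [-1,0,0,-0.02,0,0,0],
    [-1,0,0,-0.02,0,0,0],
    [-1,0,0,-0.02,0,0,0],
    [-1,0,0,-0.02,0,0,0],
    [-1,0,0,-0.02,0,0,0],
    [-1,0,0,-0.02,0,0,0],
    [-1,0,0,-0.02,0,0,0],
    [-1,0,0,0,0,0,0],
    [-1,0,0,0,0,0,0],
    [-1,0,0,0,0,0,0],
  ],
)

```text
time: 35.25
ee_pos: [0.6643, 0.0717, 0.1409]
tcp_rot: [-3.142, 0.001, -0.0]
contact_force: [0.0, 0.3, 4.6]
finger_gap: 0.22
gripper_force: 79.3
```

Call:
arm_command(
  steps=[
    [-1,0,0,-0.02,0,0,0],
    [-1,0,0,-0.02,0,0,0],
    [-1,0,0,-0.02,0,0,0],
    [-1,0,0,-0.015,0,0,0],
    [-1,0,0,0,0,0,0],
    [-1,0,0,0,0,0,0],
    [-1,0,0,0,0,0,0],
    [-1,0,0,0,0,0,0],
    [-1,0,0,0,0,0,0],
    [-1,0,0,0,0,0,0],
  ],
)

```text
time: 36.5
ee_pos: [0.6642, 0.0717, 0.1389]
tcp_rot: [3.142, -0.001, -0.0]
contact_force: [0.3, -0.3, 4.5]
finger_gap: 0.224
gripper_force: 79.2
```

Call:
arm_command(
  steps=[
    [-1,0,0,-0.02,0,0,0],
    [-1,0,0,0,0,0,0],
    [-1,0,0,0,0,0,0],
    [-1,0,0,0,0,0,0],
    [-1,0,0,0,0,0,0],
    [-1,0,0,0,0,0,0],
    [-1,0,0,0,0,0,0],
    [-1,0,0,0,0,0,0],
    [-1,0,0,0,0,0,0],
    [-1,0,0,0,0,0,0],
  ],
)

```text
time: 37.75
ee_pos: [0.6645, 0.0717, 0.1388]
tcp_rot: [-3.142, 0.001, -0.001]
contact_force: [-0.4, 0.2, 5.3]
finger_gap: 0.217
gripper_force: 79.4
```

Confirm the stop with a slightly firmer press as before.

Call:
arm_command(
  steps=[
    [-1,0,0,-0.02,0,0,0],
    [-1,0,0,-0.015,0,0,0],
    [-1,0,0,0,0,0,0],
    [-1,0,0,0,0,0,0],
    [-1,0,0,0,0,0,0],
    [-1,0,0,0,0,0,0],
    [-1,0,0,0,0,0,0],
    [-1,0,0,-0.02,0,0,0],
    [-1,0,0,-0.02,0,0,0],
    [-1,0,0,-0.02,0,0,0],
  ],
)

```text
time: 39.0
ee_pos: [0.6658, 0.0717, 0.1386]
tcp_rot: [-3.142, 0.001, -0.006]
contact_force: [-0.7, -0.5, 11.9]
finger_gap: 0.224
gripper_force: 80.1
```

Call:
arm_command(
  steps=[
    [-1,0,0,0.3,0,0,0],
    [-1,0,0,0.7,0,0,0],
    [-1,0,0,0.9,0,0,0],
    [-1,0,0,0.9,0,0,0],
    [-1,0,0,0.9,0,0,0],
    [-1,0,0,0.9,0,0,0],
    [-1,-0.4,0.4,0.35,0,0,0],
    [-1,-0.8,0.8,0,0,0,0],
    [-1,-0.8,0.8,0,0,0,0],
    [-1,-0.8,0.8,0,0,0,0],
  ],
)

```text
time: 40.25
ee_pos: [0.5925, 0.1431, 0.2593]
tcp_rot: [-3.142, 0.001, 0.002]
contact_force: [0.0, 0.3, -1.5]
finger_gap: 0.225
gripper_force: 78.5
```

Call:
arm_command(
  steps=[
    [-1,-0.8,0.8,0,0,0,0],
    [-1,-0.8,0.8,0,0,0,0],
    [-1,-0.8,0.8,0,0,0,0],
    [-1,-0.8,0.8,0,0,0,0],
    [-1,-0.8,0.8,0,0,0,0],
    [-1,-0.8,0.8,0,0,0,0],
    [-1,-0.8,0.8,0,0,0,0],
    [-1,-0.8,0.8,0,0,0,0],
    [-1,-0.5,0.6,0,0,0,0],
    [-1,-0.2,0.2,0,0,0,0],
  ],
)

```text
time: 41.5
ee_pos: [0.4157, 0.3226, 0.2597]
tcp_rot: [3.141, 0.001, 0.0]
contact_force: [0.4, -0.3, -0.3]
finger_gap: 0.223
gripper_force: 78.5
```

Call:
arm_command(
  steps=[
    [-1,0,0,0,0,0,0],
    [-1,0,0,0,0,0,0],
    [-1,0,0,0,0,0,0],
    [-1,0,0,-0.2,0,0,0],
    [-1,0,0,-0.4,0,0,0],
    [-1,0,0,-0.4,0,0,0],
    [-1,0,0,-0.2,0,0,0],
    [-1,0,0,0,0,0,0],
    [-1,0,0,0,0,0,0],
    [-1,0,0,0,0,0,0],
  ],
)

```text
time: 42.75
ee_pos: [0.417, 0.3219, 0.2304]
tcp_rot: [-3.141, 0.001, -0.001]
contact_force: [0.2, 0.6, -0.9]
finger_gap: 0.228
gripper_force: 78.5
```

```bash
python3 -c "
from h import *
np.set_printoptions(precision=4,suppress=True)
shot('wrist','w4'); s=sense(); print(s['time'],s['ee_pos'],s['tcp_rot'],s['contact_force'])
p=cv2.imread('pics/w4.png')[130:330,180:440]
cv2.imwrite('pics/w4c.png',cv2.resize(p,None,fx=3,fy=3,interpolation=2))"
```

```text
42.8 [0.417  0.3219 0.2303] [-3.1411  0.0012 -0.0011] [ 0.2432  0.7234 -0.7798]
```

View pics/w4c.png

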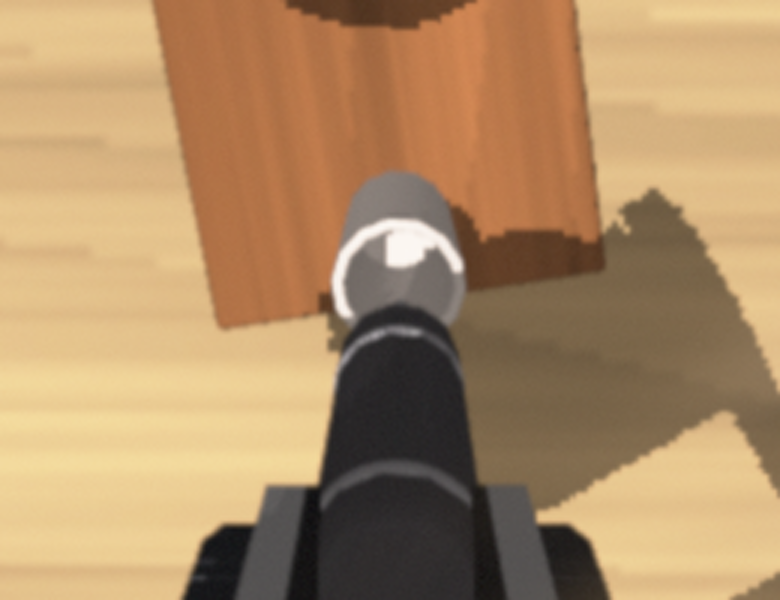

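```bash
python3 -c "
from h import *
np.set_printoptions(precision=4,suppress=True)
C=lambda x,y,h:atz('w4',180+x/3,130+y/3,h)
print(C(399,219,.105),C(333,284,.105),C(466,284,.105),C(400,305,.1255))"
```

```text
[0.4336 0.3205 0.105 ] [0.4171 0.3369 0.105 ] [0.4172 0.3037 0.105 ] [0.4169 0.3203 0.1255]
```

Call:
arm_command(
  steps=[
    [-1,0,0,-0.3,0,0,0],
    [-1,0,0,-0.5,0,0,0],
    [-1,0,0,-0.6,0,0,0],
    [-1,0,0,-0.6,0,0,0],
    [-1,0,0,-0.6,0,0,0],
    [-1,0,0,-0.6,0,0,0],
    [-1,0,0,-0.6,0,0,0],
    [-1,0,0,-0.3,0,0,0],
    [-1,0,0,-0.06,0,0,0],
    [-1,0,0,-0.02,0,0,0],
  ],
)

```text
time: 44.05
ee_pos: [0.417, 0.3219, 0.1257]
tcp_rot: [-3.141, 0.001, -0.001]
contact_force: [-0.2, 0.5, -1.2]
finger_gap: 0.224
gripper_force: 78.5
```

Call:
arm_command(
  steps=[
    [-1,0,0,-0.02,0,0,0],
    [-1,0,0,-0.02,0,0,0],
    [-1,0,0,0,0,0,0],
    [-1,0,0,0,0,0,0],
    [-1,0,0,0,0,0,0],
    [-1,0,0,0,0,0,0],
    [-1,0,0,0,0,0,0],
    [-1,0,0,0,0,0,0],
    [-1,0,0,0,0,0,0],
    [-1,0,0,0,0,0,0],
  ],
)

```text
time: 45.3
ee_pos: [0.4168, 0.3217, 0.1244]
tcp_rot: [-3.142, 0.001, -0.0]
contact_force: [0.1, -0.2, -1.3]
finger_gap: 0.22
gripper_force: 78.5
```

Call:
arm_command(
  steps=[
    [0,0,0,0,0,0,0],
    [0.2,0,0,0,0,0,0],
    [0.2,0,0,0,0,0,0],
    [0.2,0,0,0.2,0,0,0],
    [0.2,0,0,0.6,0,0,0],
    [0.2,0,0,0.9,0,0,0],
    [0.2,0,0,0.9,0,0,0],
    [0.2,0,0,0.9,0,0,0],
    [0.2,0,0,0.9,0,0,0],
    [0.2,0,0,0.7,0,0,0],
  ],
)

```text
time: 46.55
ee_pos: [0.4172, 0.322, 0.2543]
tcp_rot: [-3.14, 0.001, -0.003]
contact_force: [-0.0, -0.0, 0.5]
finger_gap: 0.604
gripper_force: 0.0
```

Call:
arm_command(
  steps=[
    [0.2,0.2,-0.6,0,0,0,0.4],
    [0.2,0.3,-0.9,0,0,0,0.5],
    [0.2,0.3,-0.9,0,0,0,0.5],
    [0.2,0.3,-0.9,0,0,0,0.5],
    [0.2,0.3,-0.9,0,0,0,0.5],
    [0.2,0.3,-0.9,0,0,0,0.5],
    [0.2,0.3,-0.9,0,0,0,0.5],
    [0.2,0.3,-0.9,0,0,0,0.5],
    [0.2,0.3,-0.9,0,0,0,0.5],
    [0.2,0.3,-0.9,0,0,0,0.5],
  ],
)

```text
time: 47.8
ee_pos: [0.4895, 0.1035, 0.2525]
tcp_rot: [2.959, 1.056, 0.001]
contact_force: [0.2, -0.6, 0.6]
finger_gap: 0.599
gripper_force: 0.0
```

Call:
arm_command(
  steps=[
    [0.2,0.3,-0.9,0,0,0,0.5],
    [0.2,0.3,-0.9,0,0,0,0.5],
    [0.2,0.3,-0.9,0,0,0,0.5],
    [0.2,0.3,-0.9,0,0,0,0.5],
    [0.2,0.3,-0.9,0,0,0,0.5],
    [0.2,0.3,-0.9,0,0,0,0.5],
    [0.2,0.3,-0.9,0,0,0,0.5],
    [0.2,0.3,-0.9,0,0,0,0.5],
    [0.2,0.3,-0.6,0,0,0,0.5],
    [0.2,0.2,-0.3,0,0,0,0.5],
  ],
)

```text
time: 49.05
ee_pos: [0.562, -0.0992, 0.2524]
tcp_rot: [2.42, 2.003, 0.0]
contact_force: [-0.4, -0.0, 0.0]
finger_gap: 0.596
gripper_force: 0.0
```

```bash
cat > t.py <<'E'
from h import *
import sys
np.set_printoptions(precision=4,suppress=True)
def tools(fn,box,zmin=.007,cam='top'):
    z=load(fn); u0,u1,v0,v1=box
    uu,vv=np.meshgrid(np.arange(u0,u1),np.arange(v0,v1))
    x=cv2.undistortPoints(np.stack([uu.ravel(),vv.ravel()],1)[:,None].astype(float),z['K'],z['D'])[:,0]
    d=z['d'][v0:v1,u0:u1].ravel(); P=z['o']+(np.c_[x,np.ones(len(x))]*d[:,None])@z['r'].T
    m=((P[:,2]>zmin)&(P[:,2]<.035)&(d>0)).reshape(uu.shape).astype('uint8')
    n,l,st,_=cv2.connectedComponentsWithStats(m)
    for i in range(1,n):
        if st[i,4]<25: continue
        Q=P[(l==i).ravel()]; (c,s,a)=cv2.minAreaRect((Q[:,:2]*1000).astype(np.float32)); 
        b=cv2.fitLine((Q[:,:2]*1000).astype(np.float32),cv2.DIST_L2,0,.1,.1).ravel()
        print('comp',st[i,:5],'ctr',np.array(c)/1000,'size',np.sort(s)[::-1],'yaw',np.degrees(np.arctan2(b[1],b[0])),'z',np.median(Q[:,2]))
if __name__=='__main__':
    s=sense(); print(s['time'],s['ee_pos'],s['tcp_rot'],s['joints'])
    if sys.argv[1]!='top0': shot(sys.argv[2],sys.argv[1])
    tools(sys.argv[1],(445,560,150,330) if sys.argv[2]=='top' else (0,640,0,480))
E
python3 t.py top0 top; python3 t.py top1 top; python3 t.py w5 wrist
```

```text
49.05 [ 0.562  -0.0992  0.2524] [2.42   2.0031 0.0001] [-0.2687 -0.0766  1.7747 -0.0001  1.4433 -0.0807]
comp [ 38   8  25  25 487] ctr [ 0.6923 -0.3381] size [49.7277 49.1629] yaw -54.759396 z 0.022468095277632605
comp [  8  64  86  11 601] ctr [ 0.5909 -0.3369] size [180.1679  21.3521] yaw 88.62369 z 0.01853480704129673
comp [ 23 103  67  21 665] ctr [ 0.5009 -0.3446] size [141.7709  21.5098] yaw -81.71629 z 0.013553188501481017
comp [ 20 140  78  28 635] ctr [ 0.4173 -0.3485] size [169.7576  20.4453] yaw -77.38154 z 0.013473470635586127
49.05 [ 0.562  -0.0992  0.2524] [2.42   2.0031 0.0001] [-0.2687 -0.0766  1.7747 -0.0001  1.4433 -0.0807]
comp [ 37   8  26  25 489] ctr [ 0.6921 -0.3377] size [49.5098 49.395 ] yaw -52.362446 z 0.02233398586744717
comp [ 27  51  49  10 213] ctr [ 0.618  -0.3368] size [104.1372  19.0033] yaw -86.89499 z 0.01657046489749492
comp [ 23 103  67  21 665] ctr [ 0.5012 -0.3457] size [140.3117  21.3896] yaw -81.7066 z 0.013659829474304441
comp [ 20 140  78  28 628] ctr [ 0.4179 -0.349 ] size [169.8351  20.9357] yaw -77.458084 z 0.013529384747870465
49.1 [ 0
[... 947 characters left out ...]
 7.3627] yaw 86.77987 z 0.03001113910051595
comp [193 191  30   3  32] ctr [ 0.4643 -0.071 ] size [29.8652  1.6322] yaw -7.0801115 z 0.03107725897109051
comp [150 195  27   3  32] ctr [ 0.4208 -0.0655] size [26.6121  1.5673] yaw -6.823234 z 0.03281026517867805
comp [213 217   7   7  35] ctr [ 0.4662 -0.0991] size [6.1128 5.7799] yaw -59.121487 z 0.033337473707399146
comp [374 320   5  22  55] ctr [ 0.6067 -0.2606] size [32.8285  3.4174] yaw 87.20493 z 0.015549421627803706
comp [ 271  357   46   72 1248] ctr [ 0.4963 -0.3307] size [109.0729  21.0409] yaw -80.726524 z 0.01191693875095734
comp [228 397  14  34 190] ctr [ 0.4208 -0.3436] size [49.3914  9.4435] yaw 88.06194 z 0.012176334513236575
```

View pics/w5.png

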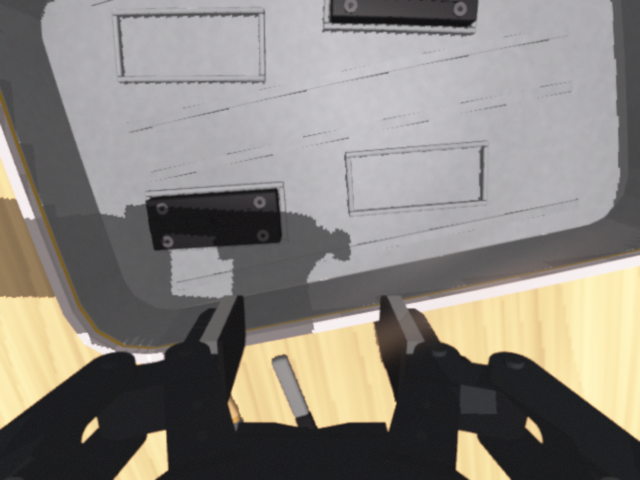

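Call:
arm_command(
  steps=[
    [0.2,-0.3,-0.8,0,0,0,0.235],
    [0.2,-0.3,-0.9,0,0,0,0.235],
    [0.2,-0.3,-0.9,0,0,0,0.235],
    [0.2,-0.3,-0.9,0,0,0,0.235],
    [0.2,-0.3,-0.9,0,0,0,0.235],
    [0.2,-0.3,-0.9,0,0,0,0.235],
    [0.2,-0.3,-0.9,0,0,0,0.235],
    [0.2,-0.3,-0.9,0,0,0,0.235],
    [0.2,-0.22,-0.8,0,0,0,0.235],
    [0.2,-0.1,-0.34,0,0,0,0.235],
  ],
)

```text
time: 50.4
ee_pos: [0.4934, -0.3048, 0.2522]
tcp_rot: [2.063, 2.369, 0.0]
contact_force: [0.0, -0.0, 0.4]
finger_gap: 0.603
gripper_force: 0.0
```

Call:
arm_command(
  steps=[
    [0.2,0,0,-0.6,0,0,0],
    [0.2,0,0,-0.9,0,0,0],
    [0.2,0,0,-0.9,0,0,0],
    [0.2,0,0,-0.9,0,0,0],
    [0.2,0,0,-0.9,0,0,0],
    [0.2,0,0,-0.9,0,0,0],
    [0.2,0,0,-0.9,0,0,0],
    [0.2,0,0,-0.5,0,0,0],
    [0.2,0,0,-0.2,0,0,0],
    [0.2,0,0,0,0,0,0],
  ],
)

```text
time: 51.65
ee_pos: [0.4939, -0.3041, 0.0844]
tcp_rot: [2.062, 2.37, 0.0]
contact_force: [0.2, 0.3, -0.6]
finger_gap: 0.596
gripper_force: 0.0
```

```bash
python3 t.py top2 top; python3 t.py w6 wrist
```

```text
51.65 [ 0.4939 -0.3041  0.0844] [2.0621 2.37   0.0001] [-0.6445  0.0764  1.9128  0.      1.1523 -0.7832]
comp [ 38   8  25  25 485] ctr [ 0.6916 -0.338 ] size [49.6764 49.1439] yaw -51.18424 z 0.022592939330597472
comp [  0  51  76  12 497] ctr [ 0.62   -0.3091] size [160.785   20.9703] yaw -87.26639 z 0.018532893865424338
comp [ 23 110  25  14 219] ctr [ 0.4946 -0.3007] size [50.8947 20.6037] yaw -76.05683 z 0.012738040754670665
comp [ 76 142  21  10 113] ctr [ 0.4309 -0.4063] size [41.9132 14.7839] yaw -83.10035 z 0.011058956973842404
51.7 [ 0.4942 -0.3044  0.085 ] [2.0615 2.3692 0.0002] [-0.6446  0.076   1.9122  0.      1.1523 -0.7833]
comp [    0     0   640   363 42330] ctr [ 0.4964 -0.2104] size [366.9677 193.6509] yaw -5.077448 z 0.02252049760925111
comp [ 150  160   51  181 4925] ctr [ 0.411  -0.3248] size [120.7478  21.1794] yaw -78.93972 z 0.014096079335511241
comp [ 293  198   33  197 5988] ctr [ 0.4983 -0.3455] size [138.8841  21.1544] yaw -81.5461 z 0.012023246262067688
comp [ 548  294   80   74 4353] ctr [ 0.6901 -0.339 ] size [49.8241 49.5024] yaw -24.404297 z 0.020672331880125072
```

Call:
arm_command(
  steps=[
    [0.2,-0.08,0,-0.6,0,0,0],
    [0.2,0,0,-0.8,0,0,0],
    [0.2,0,0,-0.8,0,0,0],
    [0.2,0,0,-0.6,0,0,0],
    [0.2,0,0,-0.35,0,0,0],
    [0.2,0,0,-0.1,0,0,0],
    [0.2,0,0,0,0,0,0],
    [-1,0,0,0,0,0,0],
    [-1,0,0,0,0,0,0],
    [-1,0,0,0,0,0,0],
  ],
  newtons=50,
)

```text
time: 53.0
ee_pos: [0.492, -0.3044, 0.0034]
tcp_rot: [2.062, 2.37, 0.0]
contact_force: [0.3, 0.1, -0.4]
finger_gap: -0.0
gripper_force: 0.0
```

Call:
arm_command(
  steps=[
    [-1,0,0,0,0,0,0],
    [-1,0,0,0,0,0,0],
    [-1,0,0,0,0,0,0],
    [-1,0,0,0.3,0,0,0],
    [-1,0,0,0.7,0,0,0],
    [-1,0,0,0.9,0,0,0],
    [-1,0,0,0.9,0,0,0],
    [-1,0,0,0.9,0,0,0],
    [-1,0,0,0.9,0,0,0],
    [-1,0,0,0.9,0,0,0],
  ],
)

```text
time: 54.25
ee_pos: [0.4921, -0.3045, 0.1431]
tcp_rot: [2.061, 2.369, 0.0]
contact_force: [0.4, 0.2, 0.4]
finger_gap: -0.005
gripper_force: 0.0
```

```bash
python3 t.py w7 wrist
```

```text
54.25 [ 0.4921 -0.3045  0.1431] [2.0607 2.3687 0.0002] [-0.6468  0.013   1.8732  0.      1.2534 -0.7857]
comp [   45     0   595   344 31219] ctr [ 0.5109 -0.206 ] size [391.3097 229.4517] yaw -3.7724686 z 0.022576966695855016
comp [ 275    0  365   57 9219] ctr [ 0.5721 -0.1427] size [248.1587  30.2713] yaw 5.3930945 z 0.02918983104744305
comp [126   9  58  31 386] ctr [ 0.3715 -0.1882] size [42.6171  9.8029] yaw -12.860864 z 0.029035594601605125
comp [ 183  154   49  195 4226] ctr [ 0.4155 -0.3449] size [162.2461  20.8923] yaw -78.247406 z 0.013430337116545538
comp [ 299  186   27  105 2617] ctr [ 0.4946 -0.319 ] size [84.2499 20.0126] yaw -81.92204 z 0.011695007091541976
comp [ 512  267   66   61 3062] ctr [ 0.6899 -0.3396] size [49.6605 48.6256] yaw -23.45071 z 0.020719029154313007
```

View pics/w7.png

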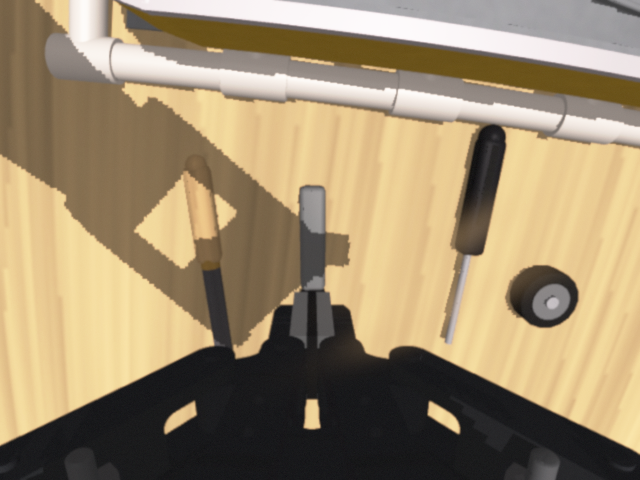

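Call:
arm_command(
  steps=[
    [-0.25,0,0,-0.6,0,0,0],
    [-0.25,0,0,-0.9,0,0,0],
    [-0.25,0,0,-0.9,0,0,0],
    [-0.25,0,0,-0.9,0,0,0],
    [-0.25,0,0,-0.9,0,0,0],
    [-0.25,0,0,-0.7,0,0,0],
    [-0.25,0,0,-0.4,0,0,0],
    [-0.25,0,0,-0.25,0,0,0],
    [-0.25,0,0,-0.04,0,0,0],
    [-0.25,0,0,-0.02,0,0,0],
  ],
)

```text
time: 55.55
ee_pos: [0.4923, -0.3047, 0.001]
tcp_rot: [2.061, 2.369, 0.0]
contact_force: [-0.3, -0.1, 0.9]
finger_gap: 0.376
gripper_force: 0.0
```

Call:
arm_command(
  steps=[
    [-0.25,0,0,-0.02,0,0,0],
    [-0.25,0,0,-0.02,0,0,0],
    [-0.25,0,0,-0.02,0,0,0],
    [-0.25,0,0,-0.02,0,0,0],
    [-0.25,0,0,-0.02,0,0,0],
    [-0.25,0,0,0,0,0,0],
    [-0.25,0,0,0,0,0,0],
    [-0.25,0,0,0,0,0,0],
    [-0.25,0,0,0,0,0,0],
    [-0.25,0,0,0,0,0,0],
  ],
)

```text
time: 56.8
ee_pos: [0.4918, -0.3043, -0.0022]
tcp_rot: [2.062, 2.37, -0.0]
contact_force: [0.5, 0.4, -0.3]
finger_gap: 0.376
gripper_force: 0.0
```

```bash
python3 t.py w8 wrist|tail -8
python3 - <<'E'
import cv2;p=cv2.imread('pics/w8.png')[170:370,180:440];cv2.imwrite('pics/w8c.png',cv2.resize(p,None,fx=2.5,fy=2.5,interpolation=2))
E
```

```text
comp [  72  177   81  190 8589] ctr [ 0.4076 -0.3056] size [81.9078 20.2742] yaw -78.34702 z 0.014376564585869611
comp [ 289  234   49  195 8769] ctr [ 0.4954 -0.3223] size [92.3369 20.7425] yaw -81.75661 z 0.011819990791003654
comp [248 292  23  59 327] ctr [ 0.4755 -0.3059] size [23.2544  6.6908] yaw -71.42952 z 0.030761026037804368
comp [353 292  23  63 329] ctr [ 0.5109 -0.3017] size [23.3369  6.8717] yaw 87.83547 z 0.03078707298831801
comp [230 305  16   6  63] ctr [ 0.4643 -0.3014] size [4.9716 1.1545] yaw 10.66782 z 0.032809623189638315
comp [378 305  16   6  62] ctr [ 0.5173 -0.294 ] size [5.174  1.0208] yaw 5.631969 z 0.032871381859446394
comp [130 407   8  15  77] ctr [ 0.4167 -0.376 ] size [8.3483 3.4911] yaw 89.67909 z 0.009533333345878164
comp [146 449  28  31 395] ctr [ 0.4301 -0.4061] size [22.1857  8.1948] yaw 57.756855 z 0.009414639586697748
```

View pics/w8c.png

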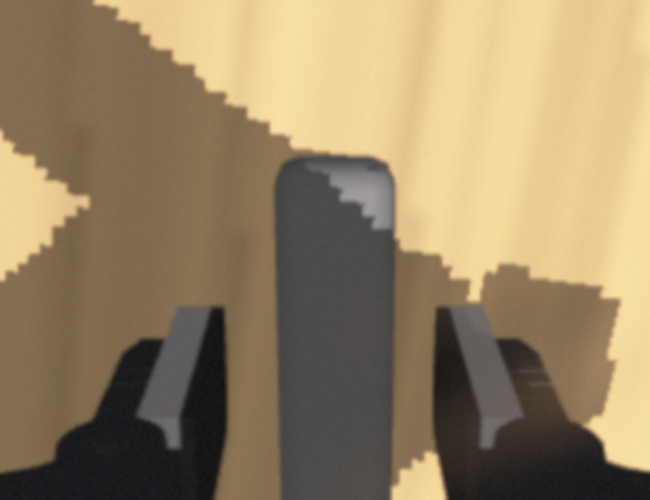

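Call:
arm_command(
  steps=[
    [-1,0,0,0,0,0,0],
    [-1,0,0,0,0,0,0],
    [-1,0,0,0,0,0,0],
    [-1,0,0,0,0,0,0],
    [-1,0,0,0,0,0,0],
    [-1,0,0,0,0,0,0],
    [-1,0,0,0,0,0,0],
    [-1,0,0,0,0,0,0],
    [-1,0,0,0,0,0,0],
    [-1,0,0,0,0,0,0],
  ],
  newtons=40,
)

```text
time: 58.1
ee_pos: [0.4918, -0.3043, -0.0022]
tcp_rot: [2.062, 2.37, -0.0]
contact_force: [0.2, 0.5, -0.3]
finger_gap: -0.005
gripper_force: 0.0
```

```bash
python3 - <<'E'
from h import *
np.set_printoptions(precision=4,suppress=True)
shot('wrist','w9')
for f,us in(('w8',(258,262,266,364)),('w9',(295,304,312,322,330))):
    for u in us: print(f,u,[(v,)+tuple(np.round(atd(f,u,v),3)) for v in range(284,330,6)])
E
python3 t.py w9 wrist|tail -6
```

```text
w8 258 [(284, np.float64(0.468), np.float64(-0.305), np.float64(-0.001)), (290, np.float64(0.468), np.float64(-0.308), np.float64(-0.001)), (296, np.float64(0.471), np.float64(-0.296), np.float64(0.032)), (302, np.float64(0.472), np.float64(-0.296), np.float64(0.037)), (308, np.float64(0.472), np.float64(-0.296), np.float64(0.042)), (314, np.float64(0.473), np.float64(-0.296), np.float64(0.047)), (320, np.float64(0.474), np.float64(-0.296), np.float64(0.05)), (326, np.float64(0.474), np.float64(-0.296), np.float64(0.055))]
w8 262 [(284, np.float64(0.47), np.float64(-0.305), np.float64(-0.001)), (290, np.float64(0.47), np.float64(-0.308), np.float64(-0.001)), (296, np.float64(0.473), np.float64(-0.296), np.float64(0.032)), (302, np.float64(0.473), np.float64(-0.296), np.float64(0.037)), (308, np.float64(0.474), np.float64(-0.296), np.float64(0.042)), (314, np.float64(0.474), np.float64(-0.296), np.float64(0.046)), (320, np.float64(0.475), np.float64(-0.298), np.float64(0.047)), (326, np.float64(0.475), np.float64(-0.299), np.float64(0.048))]
w8 266 [(284, np.float64(0.471), np.float64
[... 3629 characters left out ...]
p.float64(0.055))]
58.15 [ 0.4918 -0.3043 -0.0022] [2.0621 2.3701 0.    ] [-0.6469  0.1858  1.9579  0.      0.9979 -0.7856]
comp [    0     0   640   121 47866] ctr [ 0.4848 -0.2025] size [243.6597  33.7173] yaw 3.6986296 z 0.0232363197743099
comp [  555   124    85   294 10623] ctr [ 0.6162 -0.2812] size [134.9326  21.3147] yaw -83.518974 z 0.016568241157703723
comp [  72  177   83  209 9480] ctr [ 0.4091 -0.3119] size [94.651  20.5287] yaw -77.83155 z 0.014341493135936662
comp [ 275  234   75   78 3323] ctr [ 0.4902 -0.2915] size [30.1802 26.5667] yaw -76.44726 z 0.01172055369625874
comp [304 400  16  29 393] ctr [ 0.4995 -0.3598] size [16.3307  6.9411] yaw -81.82684 z 0.012289982785942843
```

```bash
python3 - <<'E'
import cv2,numpy as np;p=cv2.imread('pics/w9.png')[180:380,180:440];p=cv2.resize(p,None,fx=2.5,fy=2.5,interpolation=2)
cv2.imwrite('pics/w9c.png',np.clip(p*1.3,0,255))
E
```

```text
[ WARN:0@0.048] global loadsave.cpp:1063 imwrite_ Unsupported depth image for selected encoder is fallbacked to CV_8U.
```

View pics/w9c.png

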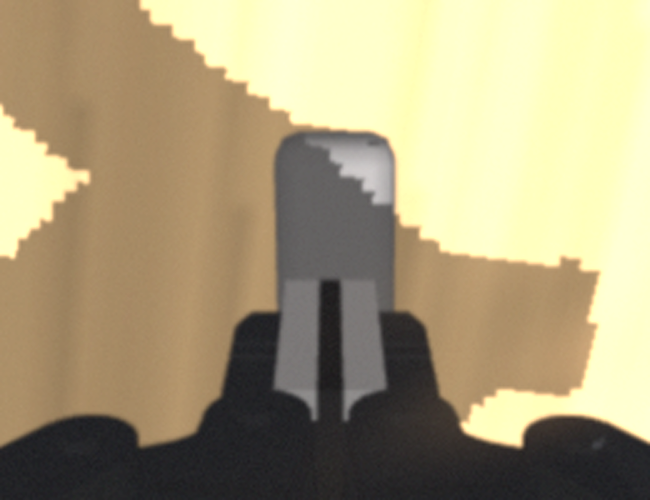

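Call:
arm_command(
  steps=[
    [-0.25,0,0,0,0,0,0],
    [-0.25,0,0,0,0,0,0],
    [-0.25,0,0,0,0,0,0],
    [-0.25,0,0,-0.2,0,0,0],
    [-0.25,0,0,-0.2,0,0,0],
    [-0.25,0,0,-0.1,0,0,0],
    [-0.25,0,0,-0.1,0,0,0],
    [-0.25,0,0,-0.1,0,0,0],
    [-0.25,0,0,-0.05,0,0,0],
    [-0.25,0,0,0,0,0,0],
  ],
)

```text
time: 59.45
ee_pos: [0.4917, -0.3042, -0.021]
tcp_rot: [-2.062, -2.37, 0.0]
contact_force: [0.2, 0.0, -0.2]
finger_gap: 0.375
gripper_force: 0.0
```

Call:
arm_command(
  steps=[
    [-0.25,0,0,-0.04,0,0,0],
    [-0.25,0,0,-0.04,0,0,0],
    [-0.25,0,0,-0.04,0,0,0],
    [-0.25,0,0,-0.04,0,0,0],
    [-0.25,0,0,0,0,0,0],
    [-0.25,0,0,0,0,0,0],
    [-0.25,0,0,0,0,0,0],
    [-0.25,0,0,0,0,0,0],
    [-0.25,0,0,0,0,0,0],
    [-0.25,0,0,0,0,0,0],
  ],
)

```text
time: 60.7
ee_pos: [0.4918, -0.3043, -0.0249]
tcp_rot: [-2.062, -2.37, 0.0]
contact_force: [-0.5, -0.0, -0.4]
finger_gap: 0.377
gripper_force: 0.0
```

Tips should now stand ≈5 mm above the bench; close.

Call:
arm_command(
  steps=[
    [-1,0,0,0,0,0,0],
    [-1,0,0,0,0,0,0],
    [-1,0,0,0,0,0,0],
    [-1,0,0,0,0,0,0],
    [-1,0,0,0,0,0,0],
    [-1,0,0,0,0,0,0],
    [-1,0,0,0,0,0,0],
    [-1,0,0,0,0,0,0],
    [-1,0,0,0,0,0,0],
    [-1,0,0,0,0,0,0],
  ],
  newtons=40,
)

```text
time: 61.95
ee_pos: [0.4919, -0.3044, -0.0248]
tcp_rot: [2.062, 2.37, 0.0]
contact_force: [0.7, -0.7, 2.8]
finger_gap: 0.219
gripper_force: 39.6
```

Call:
arm_command(
  steps=[
    [-1,0,0,0.3,0,0,0],
    [-1,0,0,0.7,0,0,0],
    [-1,0,0,1,0,0,0],
    [-1,0,0,1,0,0,0],
    [-1,0,0,1,0,0,0],
    [-1,0,0,1,0,0,0],
    [-1,0,0,1,0,0,0],
    [-1,0,0,1,0,0,0],
    [-1,0,0,1,0,0,0],
    [-1,0,0,1,0,0,0],
  ],
)

```text
time: 63.2
ee_pos: [0.4915, -0.3041, 0.202]
tcp_rot: [2.062, 2.37, -0.0]
contact_force: [-0.0, 0.7, 0.1]
finger_gap: 0.217
gripper_force: 39.3
```

Call:
arm_command(
  steps=[
    [-1,0.14,0.4,1,0,0,-0.1],
    [-1,0.14,0.7,1,0,0,-0.3],
    [-1,0.14,0.9,0.8,0,0,-0.3],
    [-1,0.14,1,0,0,0,-0.3],
    [-1,0.14,1,0,0,0,-0.3],
    [-1,0.14,1,0,0,0,-0.3],
    [-1,0.14,1,0,0,0,-0.3],
    [-1,0.14,1,0,0,0,-0.3],
    [-1,0.14,1,0,0,0,-0.3],
    [-1,0.14,1,0,0,0,-0.3],
  ],
)

```text
time: 64.45
ee_pos: [0.5265, -0.0784, 0.2711]
tcp_rot: [2.484, 1.922, 0.001]
contact_force: [-0.3, 0.8, 0.5]
finger_gap: 0.222
gripper_force: 39.3
```

Call:
arm_command(
  steps=[
    [-1,0.14,1,0,0,0,-0.3],
    [-1,0.14,1,0,0,0,-0.3],
    [-1,0.14,1,0,0,0,-0.3],
    [-1,0.14,1,0,0,0,-0.3],
    [-1,0.14,1,0,0,0,-0.3],
    [-1,0.14,1,0,0,0,-0.3],
    [-1,0.14,1,0,0,0,-0.3],
    [-1,0.14,1,0,0,0,-0.3],
    [-1,0.14,1,0,0,0,-0.3],
    [-1,0.14,1,0,0,0,-0.3],
  ],
)

```text
time: 65.7
ee_pos: [0.5615, 0.1715, 0.2712]
tcp_rot: [2.83, 1.364, 0.001]
contact_force: [0.1, -0.1, -0.3]
finger_gap: 0.221
gripper_force: 39.3
```

Call:
arm_command(
  steps=[
    [-1,0.14,1,0,0,0,-0.3],
    [-1,0.14,1,0,0,0,-0.3],
    [-1,0.14,1,0,0,0,-0.3],
    [-1,0.14,1,0,0,0,-0.3],
    [-1,0.14,1,0,0,0,-0.3],
    [-1,0.14,1,0,0,0,-0.3],
    [-1,0.1,0.6,0,0,0,-0.3],
    [-1,0.1,0.3,0,0,0,-0.3],
    [-1,0,0,0,0,0,0],
    [-1,0,0,0,0,0,0],
  ],
)

```text
time: 66.95
ee_pos: [0.5876, 0.3429, 0.2706]
tcp_rot: [3.017, 0.876, 0.0]
contact_force: [-0.3, 0.2, -1.2]
finger_gap: 0.218
gripper_force: 39.3
```

Call:
arm_command(
  steps=[
    [-1,0,0.1,0,0.4,-0.635,0],
    [-1,0,0.1,0,0.4,-0.635,0],
    [-1,0,0.1,0,0.4,-0.635,0],
    [-1,0,0.1,0,0.4,-0.635,0],
    [-1,0,0.1,0,0.4,-0.635,0],
    [-1,0,0.1,0,0.4,-0.635,0],
    [-1,0,0.1,0,0.4,-0.635,0],
    [-1,0,0.1,0,0.4,-0.635,0],
    [-1,0,0.1,0,0.4,-0.635,0],
    [-1,0,0,0,0.4,-0.635,0],
  ],
)

```text
time: 68.2
ee_pos: [0.5845, 0.3547, 0.2808]
tcp_rot: [-2.411, -0.716, -1.349]
contact_force: [-0.4, 1.4, 0.0]
finger_gap: 0.218
gripper_force: 39.3
```

```bash
python3 - <<'E'
from h import *
np.set_printoptions(precision=3,suppress=True)
s=sense();print(s['ee_pos'],R.from_rotvec(s['tcp_rot']).as_matrix(),s['joints'])
p,d=shot('scene','sc1'); cv2.imwrite('pics/sc1c.png',cv2.resize(p[200:420,300:560,::-1],None,fx=2.5,fy=2.5,interpolation=2))
E
```

```text
[0.584 0.355 0.281] [[ 0.439  0.549  0.711]
 [ 0.281 -0.836  0.472]
 [ 0.853 -0.007 -0.521]] [ 0.395 -0.349  2.199  0.542  0.32   0.96 ]
```

View pics/sc1c.png

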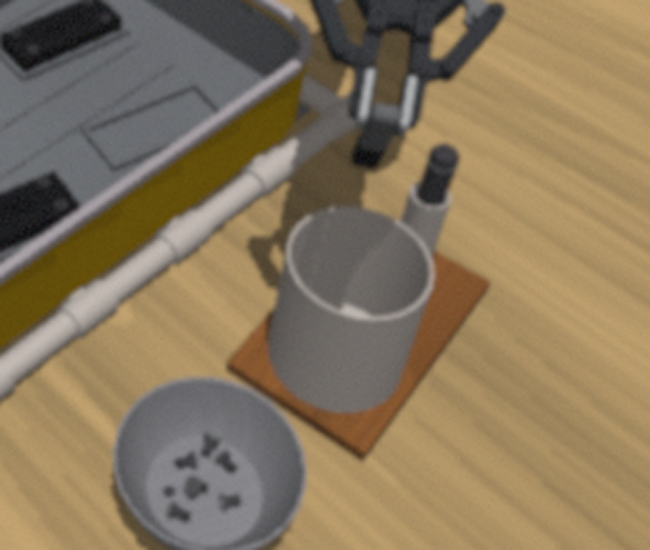

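```bash
cat > ik.py <<'E'
import numpy as np
from scipy.optimize import least_squares,fsolve
D=np.array([[.6494,.2037,.1244,1.6515],[.5707,.2524,-.0766,1.7747],[.58,.0844,.0764,1.9128],[.5783,-.0022,.1858,1.9579],[.5787,.1431,.013,1.8732]])
def f(p):
    a,d,L1,L2,off=p; q2=D[:,2]; s=q2+D[:,3]+off
    return np.r_[a+L1*np.sin(q2)+L2*np.sin(s)-D[:,0], d+L1*np.cos(q2)+L2*np.cos(s)-D[:,1]]
S=least_squares(f,[0,.0,.45,.45,0]); print(np.round(S.x,4),np.abs(S.fun).max())
E
python3 ik.py
```

```text
[ 0.0027 -0.0756  0.4457  0.6134  0.0636] 0.000347711342215562
```

```bash
cat >> ik.py <<'E'
a,d,L1,L2,off=S.x; L3=.30; h=d+L3
def q(R,Z,t):
    t=np.radians(t); r=R-L3*np.sin(t)-a; z=Z+L3*np.cos(t)-h
    n=np.hypot(r,z); e=np.arccos((L1**2+L2**2-n*n)/(2*L1*L2)); al=np.arccos((L1**2+n*n-L2**2)/(2*L1*n))
    q2=np.arctan2(r,z)-al; q3=np.pi-e-off; return np.round([q2,q3,np.pi-t-q2-q3],3)
if __name__=='__main__':
  print(q(.6494,.2037,0))
  for t in(40,45,50,55,60):
    s,c=np.sin(np.radians(t)),np.cos(np.radians(t))
    for zg in(.18,.24,.30): print(t,zg,q(.642+.04+.034*s,zg-.034*c,t))
E
python3 ik.py
```

```text
[ 0.0027 -0.0756  0.4457  0.6134  0.0636] 0.000347711342215562
[0.124 1.652 1.366]
40 0.18 [-0.078  2.069  0.453]
40 0.24 [-0.143  2.02   0.566]
40 0.3 [-0.19   1.958  0.675]
45 0.18 [-0.099  2.117  0.338]
45 0.24 [-0.169  2.071  0.455]
45 0.3 [-0.221  2.011  0.566]
50 0.18 [-0.113  2.161  0.22 ]
50 0.24 [-0.19   2.119  0.34 ]
50 0.3 [-0.247  2.062  0.454]
55 0.18 [-0.119  2.203  0.098]
55 0.24 [-0.204  2.164  0.222]
55 0.3 [-0.268  2.11   0.34 ]
60 0.18 [-0.117  2.239 -0.028]
60 0.24 [-0.21   2.205  0.1  ]
60 0.3 [-0.282  2.155  0.221]
```

Call:
arm_command(
  steps=[
    [-1,-0.16,0.08,0,0,0,0.72],
    [-1,-0.16,0.08,0,0,0,0.72],
    [-1,-0.16,0.08,0,0,0,0.72],
    [-1,-0.16,0.08,0,0,0,0.72],
    [-1,-0.16,0.08,0,0,0,0.72],
    [-1,-0.16,0.08,0,0,0,0.72],
    [-1,-0.16,0.08,0,0,0,0.72],
    [-1,-0.16,0.08,0,0,0,0.72],
    [-1,-0.16,0.08,0,0,0,0.72],
    [-1,-0.16,0.08,0,0,0,0.72],
  ],
)

```text
time: 69.5
ee_pos: [0.5465, 0.3734, 0.282]
tcp_rot: [-1.605, -1.599, -0.886]
contact_force: [0.2, -0.5, -0.0]
finger_gap: 0.22
gripper_force: 39.3
```

Call:
arm_command(
  steps=[
    [-1,0,0,0,0.45,0,0],
    [-1,0,0,0,0.45,0,0],
    [-1,0,0,0,0.45,0,0],
    [-1,0,0,0,0.45,0,0],
    [-1,0,0,0,0.45,0,0],
    [-1,0,0,0,0.45,0,0],
    [-1,0,0,0,0,0,0],
    [-1,0,0,0,0,0,0],
    [-1,0,0,0,0,0,0],
    [-1,0,0,0,0,0,0],
  ],
)

```text
time: 70.75
ee_pos: [0.5466, 0.3744, 0.2827]
tcp_rot: [-1.338, -1.333, -1.115]
contact_force: [0.6, 0.0, -1.5]
finger_gap: 0.219
gripper_force: 39.4
```

```bash
cat > st.py <<'E'
from h import *
np.set_printoptions(precision=3,suppress=True)
s=sense();M=R.from_rotvec(s['tcp_rot']).as_matrix();print(s['time'],s['ee_pos'],'\n',M,s['joints'],s['contact_force'],s['finger_gap']); print('G',s['ee_pos']-.034*M[:,2])
E
python3 st.py
```

```text
70.75 [0.547 0.374 0.283] 
 [[ 0.006  1.    -0.003]
 [ 0.174  0.002  0.985]
 [ 0.985 -0.007 -0.174]] [ 0.043  0.083  2.003  1.438  1.451 -0.497] [ 0.601  0.045 -1.467] 0.21896253046158776
G [0.547 0.341 0.289]
```

Call:
arm_command(
  steps=[
    [-1,-0.08,0.3,-0.3,0,0,0],
    [-1,0,0,-0.7,0,0,0],
    [-1,0,0,-0.8,0,0,0],
    [-1,0,0,-0.8,0,0,0],
    [-1,0,0,-0.7,0,0,0],
    [-1,0,0,-0.5,0,0,0],
    [-1,0,0,-0.15,0,0,0],
    [-1,0,0,0,0,0,0],
    [-0.2,0,0,0,0,0,0],
    [0,0,0,0,0,0,0],
  ],
)

```text
time: 72.0
ee_pos: [0.5449, 0.3818, 0.1843]
tcp_rot: [-1.337, -1.332, -1.116]
contact_force: [-0.0, 0.8, -0.6]
finger_gap: 0.5
gripper_force: 0.0
```

Call:
arm_command(
  steps=[
    [0,0,0,0,0,0,0],
    [0,0,0,0.2,0,0,0],
    [0,0,0,0.6,0,0,0],
    [0,0,0,0.9,0,0,0],
    [0,0,0,0.9,0,0,0],
    [0,0,0,0.9,0,0,0],
    [0,0,-0.3,0,-0.5,0,0],
    [0,0,-0.6,0,-1,0,0],
    [0,0,-0.9,0,-1,0,0],
    [0,0,-0.9,0,-1,0,0],
  ],
)

```text
time: 73.25
ee_pos: [0.5446, 0.3133, 0.2726]
tcp_rot: [-1.685, -1.675, -0.812]
contact_force: [1.0, 0.4, -0.3]
finger_gap: 0.503
gripper_force: 0.0
```

Call:
arm_command(
  steps=[
    [0,0,-1,0,-1,0,0],
    [0,0,-1,0,-1,0,0],
    [0,0,-1,0,-1,0,0],
    [0,0,-1,0,-1,0,0],
    [0,0,-1,0,-1,0,0],
    [0,0,-1,0,-1,0,0],
    [0,0,-1,0,-0.5,0,0],
    [0,0,-1,0,0,0,0],
    [0,0,-1,0,0,0,0],
    [0,0,-1,0,0,0,0],
  ],
)

```text
time: 74.5
ee_pos: [0.5444, 0.0638, 0.2721]
tcp_rot: [-2.229, -2.212, -0.0]
contact_force: [0.5, 0.1, -0.0]
finger_gap: 0.499
gripper_force: 0.0
```

Call:
arm_command(
  steps=[
    [0,0,-1,0,0,0,0],
    [0,0,-1,0,0,0,0],
    [0,0,-1,0,0,0,0],
    [0,0,-1,0,0,0,0],
    [0,0,-1,0,0,0,0],
    [0,0,-1,0,0,0,0],
    [0,0,-1,0,0,0,0],
    [0,0,-1,0,0,0,0],
    [0,0,-0.6,0,0,0,0],
    [0,0,-0.2,0,0,0,0],
  ],
)

```text
time: 75.75
ee_pos: [0.5445, -0.1562, 0.2714]
tcp_rot: [-2.23, -2.211, 0.001]
contact_force: [0.8, -0.7, -0.7]
finger_gap: 0.501
gripper_force: 0.0
```

```bash
python3 st.py; sed -i 's/445,560,150,330/430,570,150,335/' t.py; python3 t.py top3 top; python3 t.py w10 wrist; python3 - <<'E'
import cv2,numpy as np
a=cv2.imread('pics/top3.png')[200:335,100:220]
from h import *
p,d=shot('scene','sc2'); b=p[260:380,380:500,::-1]
cv2.imwrite('pics/v1.png',np.hstack([cv2.resize(a,(400,450)),cv2.resize(b,(400,450))]))
E
```

```text
75.75 [ 0.544 -0.156  0.271] 
 [[ 0.009  1.    -0.002]
 [ 1.    -0.009  0.001]
 [ 0.001 -0.002 -1.   ]] [-0.374 -0.093  1.758 -0.     1.478 -0.365] [ 0.752 -0.687 -0.689] 0.5007072118121776
G [ 0.545 -0.156  0.305]
75.75 [ 0.5445 -0.1562  0.2714] [-2.2297 -2.2107  0.0015] [-0.374  -0.0927  1.7582 -0.0002  1.4779 -0.3655]
comp [ 0  0  6 22 57] ctr [ 0.7124 -0.2061] size [43.9229 11.4081] yaw 1.7690412 z 0.02200206500457802
comp [ 53   8  25  25 484] ctr [ 0.6919 -0.3379] size [50.1158 49.0384] yaw -50.094677 z 0.022284791902281054
comp [  8 128   5  27  97] ctr [ 0.4475 -0.2144] size [52.5935  9.6316] yaw 1.5026587 z 0.024398850344724998
comp [ 70 140  43  20 288] ctr [ 0.4259 -0.3847] size [97.0544 16.4973] yaw -76.143265 z 0.011344580967603601
75.8 [ 0.5445 -0.1563  0.2712] [-2.2295 -2.211   0.002 ] [-0.374  -0.0924  1.7583 -0.0005  1.4777 -0.3656]
comp [   96     0   544   232 98312] ctr [ 0.6147 -0.0757] size [540.6349 228.0228] yaw -0.5331043 z 0.02901199029673307
comp [275   0  29   6  94] ctr [0.5241 0.0282] size [26.2118  6.3413] yaw -5.64835 z 0.028900550222628524
comp [ 370 
[... 156 characters left out ...]
 [53.5136  8.6926] yaw 85.69167 z 0.029342850103916795
comp [230 136   8  10  59] ctr [ 0.467  -0.0967] size [8.4358 7.2909] yaw -83.39989 z 0.0324812030069761
comp [ 86 238  27  21 259] ctr [ 0.3069 -0.2099] size [25.227 23.463] yaw -43.47491 z 0.02583607232815721
comp [367 257  19  60 705] ctr [ 0.6163 -0.261 ] size [76.3188 20.7209] yaw 87.44061 z 0.018119988320834224
comp [182 290  26  51 745] ctr [ 0.4053 -0.2952] size [61.032  19.9451] yaw -81.22636 z 0.01442497045510982
comp [422 327  36  33 631] ctr [ 0.6993 -0.3295] size [47.7295 24.9891] yaw -40.749477 z 0.020485598328877086
comp [374 371   3  15  29] ctr [ 0.6201 -0.3828] size [20.273   2.4426] yaw -84.64137 z 0.011203681936901466
```

View pics/v1.png

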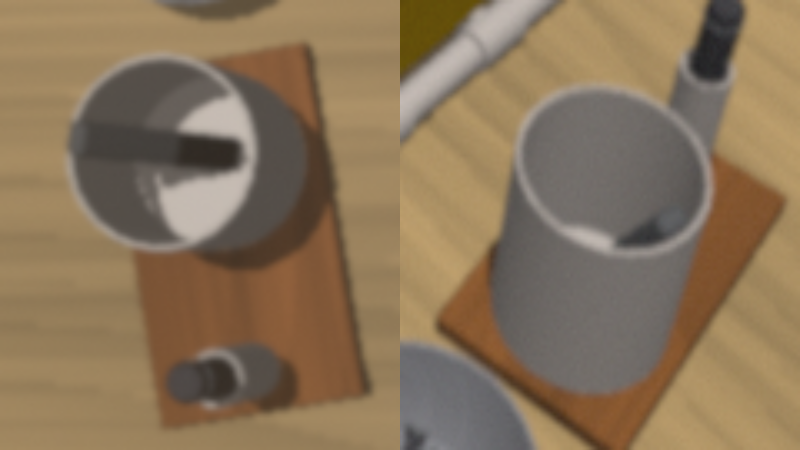

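Call:
arm_command(
  steps=[
    [0,0.3,-0.5,0,0,0,0.1],
    [0,0.5,-0.9,0,0,0,0.1],
    [0,0.5,-0.9,0,0,0,0.1],
    [0,0.5,-0.9,0,0,0,0.08],
    [0,0.5,-0.9,-0.3,0,0,0],
    [0,0.4,-0.8,-0.8,0,0,0],
    [0,0.22,-0.45,-0.9,0,0,0],
    [0,0,0,-0.9,0,0,0],
    [0,0,0,-0.9,0,0,0],
    [0,0,0,-0.9,0,0,0],
  ],
)

```text
time: 77.15
ee_pos: [0.6172, -0.2887, 0.1517]
tcp_rot: [-2.167, -2.27, 0.003]
contact_force: [0.8, -0.4, 0.5]
finger_gap: 0.501
gripper_force: 0.0
```

Call:
arm_command(
  steps=[
    [0,0,0,-0.9,0,0,0],
    [0,0,0,-0.9,0,0,0],
    [0,0,0,-0.9,0,0,0],
    [0,0,0,-0.6,0,0,0],
    [0,0,0,-0.3,0,0,0],
    [0,0,0,0,0,0,0],
    [0,0,0,0,0,0,0],
    [0,0,0,0,0,0,0],
    [0,0,0,0,0,0,0],
    [0,0,0,0,0,0,0],
  ],
)

```text
time: 78.4
ee_pos: [0.6177, -0.2896, 0.0636]
tcp_rot: [-2.169, -2.27, 0.002]
contact_force: [0.4, 0.5, 0.6]
finger_gap: 0.498
gripper_force: 0.0
```

```bash
python3 st.py; python3 t.py w11 wrist; python3 t.py top4 top
```

```text
78.4 [ 0.618 -0.29   0.064] 
 [[-0.046  0.999 -0.002]
 [ 0.999  0.046  0.   ]
 [ 0.    -0.002 -1.   ]] [-0.517  0.31   1.68  -0.001  1.153 -0.562] [0.39  0.484 0.58 ] 0.49829777484243537
G [ 0.618 -0.29   0.098]
78.4 [ 0.6177 -0.2896  0.0636] [-2.169  -2.2704  0.0024] [-0.5166  0.3099  1.6803 -0.0012  1.1533 -0.5618]
comp [    0    52   640   354 44352] ctr [ 0.6204 -0.2073] size [265.3863 264.2713] yaw 1.7465516 z 0.022450603138123817
comp [   0  296   42  120 1878] ctr [ 0.4227 -0.3736] size [89.0906 17.2257] yaw -84.45182 z 0.009590523216671601
comp [ 403  296   70   66 2617] ctr [ 0.699 -0.33 ] size [48.9025 25.0956] yaw -41.648006 z 0.02095265842926658
78.45 [ 0.6176 -0.2895  0.0635] [-2.1689 -2.2703  0.0025] [-0.5166  0.31    1.6804 -0.0012  1.1533 -0.5618]
comp [  0   0  41 140 743] ctr [ 0.5939 -0.2437] size [282.5009  77.6484] yaw -2.0079281 z 0.0210324220470115
comp [ 94 140  19  12 126] ctr [ 0.4318 -0.4099] size [43.7683 14.5837] yaw -75.36159 z 0.010924321027831918
```

```bash
cat > loc.py <<'E'
from h import *
import sys
np.set_printoptions(precision=4,suppress=True)
def pts(fn):
    z=load(fn); uu,vv=np.meshgrid(np.arange(640),np.arange(480))
    x=cv2.undistortPoints(np.stack([uu.ravel(),vv.ravel()],1)[:,None].astype(float),z['K'],z['D'])[:,0]
    d=z['d'].ravel(); P=z['o']+(np.c_[x,np.ones(len(x))]*d[:,None])@z['r'].T
    return P[d>0]
if __name__=='__main__':
    fn=sys.argv[1]; x0,x1=float(sys.argv[2]),float(sys.argv[3]); P=pts(fn)
    m=(P[:,0]>x0)&(P[:,0]<x1)&(P[:,2]>.007)&(P[:,2]<.027)
    for y in np.arange(-.42,-.19,.01):
        Q=P[m&(abs(P[:,1]-y)<.0025)]
        if len(Q)>4: print(round(y,3),len(Q),'x',np.percentile(Q[:,0],[3,97]),'mid',round(np.percentile(Q[:,0],[3,97]).mean(),4),'ztop',round(np.percentile(Q[:,2],90),4))
E
python3 loc.py w11 .57 .66
```

```text
-0.39 64 x [0.6185 0.6243] mid 0.6214 ztop 0.0121
-0.38 66 x [0.618  0.6239] mid 0.621 ztop 0.0123
-0.37 67 x [0.6176 0.6234] mid 0.6205 ztop 0.0122
-0.36 71 x [0.6172 0.6229] mid 0.6201 ztop 0.0122
-0.35 65 x [0.6174 0.6224] mid 0.6199 ztop 0.0124
-0.34 66 x [0.617 0.622] mid 0.6195 ztop 0.0124
-0.33 75 x [0.6166 0.6221] mid 0.6193 ztop 0.0122
-0.32 76 x [0.6161 0.6216] mid 0.6189 ztop 0.0122
-0.31 143 x [0.61   0.6261] mid 0.618 ztop 0.0187
-0.3 280 x [0.6087 0.6269] mid 0.6178 ztop 0.0195
-0.29 295 x [0.6087 0.6273] mid 0.618 ztop 0.0195
-0.28 316 x [0.6077 0.6267] mid 0.6172 ztop 0.0195
-0.27 331 x [0.6074 0.6262] mid 0.6168 ztop 0.0197
-0.26 336 x [0.607  0.6257] mid 0.6164 ztop 0.0196
-0.25 348 x [0.6067 0.6257] mid 0.6162 ztop 0.0197
-0.24 366 x [0.6063 0.6251] mid 0.6157 ztop 0.0198
-0.23 376 x [0.6059 0.6247] mid 0.6153 ztop 0.0198
-0.22 353 x [0.6061 0.624 ] mid 0.6151 ztop 0.0188
-0.21 1931 x [0.5728 0.6574] mid 0.6151 ztop 0.0236
-0.2 1848 x [0.5743 0.6566] mid 0.6155 ztop 0.0257
```

Call:
arm_command(
  steps=[
    [0,0,0.3,-0.3,0,0,0],
    [0,0,0,-0.7,0,0,0],
    [0,0,0,-0.8,0,0,0],
    [0,0,0,-0.7,0,0,0],
    [0,0,0,-0.5,0,0,0],
    [0,0,0,-0.3,0,0,0],
    [0,0,0,-0.15,0,0,0],
    [0,0,0,-0.04,0,0,0],
    [0,0,0,0,0,0,0],
    [0,0,0,0,0,0,0],
  ],
)

```text
time: 79.75
ee_pos: [0.6179, -0.2822, -0.0233]
tcp_rot: [-2.169, -2.271, 0.002]
contact_force: [-0.6, -0.2, -0.2]
finger_gap: 0.495
gripper_force: 0.0
```

Call:
arm_command(
  steps=[
    [-1,0,0,0,0,0,0],
    [-1,0,0,0,0,0,0],
    [-1,0,0,0,0,0,0],
    [-1,0,0,0,0,0,0],
    [-1,0,0,0,0,0,0],
    [-1,0,0,0,0,0,0],
    [-1,0,0,0.2,0,0,0],
    [-1,0,0,0.6,0,0,0],
    [-1,0,0,0.8,0,0,0],
    [-1,0,0,0.8,0,0,0],
  ],
  newtons=60,
)

```text
time: 81.0
ee_pos: [0.6179, -0.282, 0.0381]
tcp_rot: [-2.169, -2.271, 0.002]
contact_force: [-0.2, 0.7, -0.5]
finger_gap: 0.215
gripper_force: 60.8
```

Call:
arm_command(
  steps=[
    [-1,0,0,1,0,0,0],
    [-1,0,0,1,0,0,0],
    [-1,0,0,1,0,0,0],
    [-1,0,0,1,0,0,0],
    [-1,0,0,1,0,0,0],
    [-1,-0.15,0.3,1,0,0,0],
    [-1,-0.15,0.6,1,0,0,0],
    [-1,-0.15,0.9,1,0,0,0],
    [-1,-0.15,1,1,0,0,0],
    [-1,-0.15,1,0.5,0,0,0],
  ],
)

```text
time: 82.25
ee_pos: [0.5991, -0.1862, 0.2771]
tcp_rot: [2.169, 2.27, 0.0]
contact_force: [0.5, -0.1, -1.1]
finger_gap: 0.22
gripper_force: 60.8
```

Call:
arm_command(
  steps=[
    [-1,-0.15,1,0,0,0,0],
    [-1,-0.15,1,0,0,0,0],
    [-1,-0.15,1,0,0,0,0],
    [-1,-0.15,1,0,0,0,0],
    [-1,-0.15,1,0,0,0,0],
    [-1,-0.15,1,0,0,0,0],
    [-1,-0.15,1,0,0,0,0],
    [-1,-0.15,1,0,0,0,0],
    [-1,-0.15,1,0,0,0,0],
    [-1,-0.15,1,0,0,0,0],
  ],
)

```text
time: 83.5
ee_pos: [0.56, 0.0646, 0.2718]
tcp_rot: [-2.167, -2.269, 0.006]
contact_force: [0.2, 0.3, -1.5]
finger_gap: 0.217
gripper_force: 60.8
```

Call:
arm_command(
  steps=[
    [-1,-0.15,1,0,0.7,0,0],
    [-1,-0.15,1,0,0.8,0,0],
    [-1,-0.15,1,0,0.8,0,0],
    [-1,-0.15,1,0,0.8,0,0],
    [-1,-0.15,1,0,0.8,0,0],
    [-1,-0.15,1,0,0.8,0,0],
    [-1,-0.15,1,0,0.8,0,0],
    [-1,-0.15,1,0,0.8,0,0],
    [-1,-0.15,1,0,0.8,0,0],
    [-1,-0.15,1,0,0.8,0,0],
  ],
)

```text
time: 84.75
ee_pos: [0.5225, 0.3142, 0.2721]
tcp_rot: [-1.512, -1.583, -0.973]
contact_force: [-0.5, 0.7, -0.4]
finger_gap: 0.225
gripper_force: 60.9
```

Call:
arm_command(
  steps=[
    [-1,0,1,0,0.8,0,0],
    [-1,0,0.8,0,0.8,0,0],
    [-1,0,0.5,0,0.5,0,0],
    [-1,0,0.2,0,0,0,0],
    [-1,0,0,0,0,0,0],
    [-1,0,0,0,0,0,0],
    [-1,0,0,0,0,0,0],
    [-1,0,0,0,0,0,0],
    [-1,0,0,0,0,0,0],
    [-1,0,0,0,0,0,0],
  ],
)

```text
time: 86.0
ee_pos: [0.5238, 0.3754, 0.2736]
tcp_rot: [-1.31, -1.374, -1.15]
contact_force: [-0.1, -0.1, -1.3]
finger_gap: 0.218
gripper_force: 61.0
```

```bash
python3 st.py
```

```text
86.0 [0.524 0.375 0.274] 
 [[-0.046  0.999 -0.003]
 [ 0.173  0.01   0.985]
 [ 0.984  0.045 -0.173]] [ 0.046  0.048  2.058  1.442  1.445 -0.568] [-0.091 -0.06  -1.324] 0.2181229065514687
G [0.524 0.342 0.279]
```

Call:
arm_command(
  steps=[
    [-1,-0.3,0.25,-0.2,0,0,0],
    [-1,0,0,-0.6,0,0,0],
    [-1,0,0,-0.8,0,0,0],
    [-1,0,0,-0.8,0,0,0],
    [-1,0,0,-0.7,0,0,0],
    [-1,0,0,-0.4,0,0,0],
    [-1,0,0,-0.1,0,0,0],
    [-1,0,0,0,0,0,0],
    [-0.2,0,0,0,0,0,0],
    [0,0,0,0,0,0,0],
  ],
)

```text
time: 87.25
ee_pos: [0.5166, 0.3818, 0.1845]
tcp_rot: [-1.309, -1.375, -1.152]
contact_force: [-0.8, -0.9, -0.0]
finger_gap: 0.499
gripper_force: 0.0
```

Call:
arm_command(
  steps=[
    [0,0,0,0,0,0,0],
    [0,0,0,0,0,0,0],
    [0,0,-0.3,0.2,0,0,0],
    [0,0,-0.5,0.6,0,0,0],
    [0,0,-0.5,0.9,0,0,0],
    [0,0,-0.5,0.9,0,0,0],
    [0,-0.1,-0.5,0.9,-0.5,0,0],
    [0,-0.1,-0.8,0,-1,0,0],
    [0,-0.1,-0.9,0,-1,0,0],
    [0,-0.1,-0.9,0,-1,0,0],
  ],
)

```text
time: 88.5
ee_pos: [0.5064, 0.2573, 0.2727]
tcp_rot: [-1.649, -1.726, -0.837]
contact_force: [0.2, 0.2, -0.6]
finger_gap: 0.498
gripper_force: 0.0
```

```bash
cat > pipe.py <<'E'
from loc import *
import sys
shot('top',sys.argv[1]); P=pts(sys.argv[1])
for nm,c,r,z0 in(('big',(.5445,.340),.049,.03),('small',(.4176,.3205),.02,.11)):
    m=(np.hypot(P[:,0]-c[0],P[:,1]-c[1])<r)&(P[:,2]>z0)&(P[:,2]<.26); Q=P[m]
    print(nm,len(Q),'max z',Q[:,2].max() if len(Q) else None)
    if len(Q):
        for a in sorted(Q.tolist(),key=lambda q:-q[2])[:60:6]: print(np.round(a,3))
# outside near pipe on board/bench, high things
m=(np.hypot(P[:,0]-.5445,P[:,1]-.34)>.062)&(np.hypot(P[:,0]-.5445,P[:,1]-.34)<.13)&(P[:,2]>.03)&(P[:,2]<.2)&(P[:,0]>.45)&(P[:,0]<.63)&(P[:,1]>.23); print('outside',m.sum())
E
python3 pipe.py top5; python3 st.py
```

```text
big 914 max z 0.18019564529170862
[0.541 0.387 0.18 ]
[0.541 0.387 0.176]
[0.535 0.386 0.174]
[0.539 0.386 0.173]
[0.543 0.383 0.172]
[0.544 0.383 0.171]
[0.536 0.386 0.168]
[0.532 0.385 0.166]
[0.536 0.383 0.165]
[0.537 0.382 0.164]
small 220 max z 0.1641169444162076
[0.417 0.332 0.164]
[0.421 0.317 0.162]
[0.426 0.325 0.161]
[0.415 0.322 0.161]
[0.419 0.314 0.16 ]
[0.422 0.331 0.16 ]
[0.42  0.329 0.16 ]
[0.419 0.326 0.159]
[0.415 0.326 0.159]
[0.42  0.331 0.159]
outside 9
88.55 [0.508 0.257 0.277] 
 [[-0.052  0.999  0.005]
 [ 0.621  0.029  0.784]
 [ 0.782  0.043 -0.621]] [-0.066 -0.167  2.009  0.908  1.45  -0.305] [ 2.102 -0.178  3.615] 0.4974069999860445
G [0.508 0.23  0.298]
```

Call:
arm_command(
  steps=[
    [0,-0.15,-0.9,0,-0.9,0,0],
    [0,-0.15,-1,0,-0.9,0,0],
    [0,-0.15,-1,0,-0.9,0,0],
    [0,-0.15,-1,0,-0.9,0,0],
    [0,-0.15,-1,0,-0.9,0,0],
    [0,-0.15,-1,0,-0.9,0,0],
    [0,-0.15,-1,0,-0.9,0,0],
    [0,-0.15,-1,0,-0.15,0,0],
    [0,-0.15,-1,0,0,0,0.1],
    [0,-0.15,-1,0,0,0,0.2],
  ],
)

```text
time: 89.8
ee_pos: [0.468, 0.0114, 0.271]
tcp_rot: [-2.115, -2.311, -0.007]
contact_force: [-0.1, 0.9, 0.3]
finger_gap: 0.501
gripper_force: 0.0
```

Call:
arm_command(
  steps=[
    [0,-0.17,-1,0,0,0,0.2],
    [0,-0.17,-1,0,0,0,0.2],
    [0,-0.17,-1,0,0,0,0.2],
    [0,-0.17,-1,0,0,0,0.2],
    [0,-0.17,-1,0,0,0,0],
    [0,-0.17,-1,0,0,0,0],
    [0,-0.17,-1,0,0,0,0],
    [0,-0.17,-1,0,0,0,0],
    [0,-0.17,-1,0,0,0,0],
    [0,-0.17,-1,0,0,0,0],
  ],
)

```text
time: 91.05
ee_pos: [0.4256, -0.2387, 0.2711]
tcp_rot: [-1.986, -2.424, -0.008]
contact_force: [0.2, 0.5, -0.3]
finger_gap: 0.504
gripper_force: 0.0
```

Call:
arm_command(
  steps=[
    [0,-0.17,-1,0,0,0,0],
    [0,-0.17,-1,0,0,0,0],
    [0,-0.17,-0.7,-0.5,0,0,0],
    [0,0,-0.3,-0.9,0,0,0],
    [0,0,0,-0.9,0,0,0],
    [0,0,0,-0.9,0,0,0],
    [0,0,0,-0.9,0,0,0],
    [0,0,0,-0.7,0,0,0],
    [0,0,0,-0.5,0,0,0],
    [0,0,0,0,0,0,0],
  ],
)

```text
time: 92.3
ee_pos: [0.413, -0.3127, 0.1374]
tcp_rot: [-1.984, -2.424, -0.005]
contact_force: [-0.1, -0.0, 1.2]
finger_gap: 0.498
gripper_force: 0.0
```

```bash
python3 st.py; python3 -c "
from h import *
shot('wrist','w12')"; python3 loc.py w12 .34 .48
```

```text
92.3 [ 0.413 -0.313  0.137] 
 [[-0.198  0.98  -0.005]
 [ 0.98   0.198  0.008]
 [ 0.009 -0.003 -1.   ]] [-0.753 -0.112  2.003  0.003  1.26  -0.953] [-0.074 -0.033  1.151] 0.4984039383247781
G [ 0.413 -0.313  0.171]
-0.42 89 x [0.4245 0.4377] mid 0.4311 ztop 0.0102
-0.41 99 x [0.4224 0.4356] mid 0.429 ztop 0.0104
-0.4 92 x [0.4204 0.4334] mid 0.4269 ztop 0.0101
-0.39 98 x [0.4186 0.4316] mid 0.4251 ztop 0.0102
-0.38 102 x [0.4158 0.4295] mid 0.4226 ztop 0.0102
-0.37 109 x [0.4138 0.4273] mid 0.4205 ztop 0.0103
-0.36 108 x [0.4118 0.4253] mid 0.4186 ztop 0.0102
-0.35 104 x [0.4092 0.4234] mid 0.4163 ztop 0.0147
-0.34 162 x [0.4042 0.4233] mid 0.4138 ztop 0.0155
-0.33 166 x [0.4025 0.4213] mid 0.4119 ztop 0.0156
-0.32 173 x [0.4005 0.4191] mid 0.4098 ztop 0.0155
-0.31 180 x [0.3978 0.4171] mid 0.4075 ztop 0.0156
-0.3 181 x [0.396  0.4151] mid 0.4055 ztop 0.0156
-0.29 190 x [0.3937 0.4129] mid 0.4033 ztop 0.0156
-0.28 199 x [0.3919 0.4108] mid 0.4014 ztop 0.0157
-0.27 140 x [0.393  0.4065] mid 0.3997 ztop 0.0146
-0.22 751 x [0.3413 0.4582] mid 0.3998 ztop 0.0197
-0.21 1673 x [0.3438 0.4758] mid 0.4098 ztop 0.026
-0.2 1484 x [0.3433 0.4759] mid 0.4096 ztop 0.0262
```

Call:
arm_command(
  steps=[
    [0,-0.15,-0.2,-0.5,0,0,0],
    [0,0,0,-0.9,0,0,0],
    [0,0,0,-0.9,0,0,0],
    [0,0,0,-0.9,0,0,0],
    [0,0,0,-0.9,0,0,0],
    [0,0,0,-0.9,0,0,0],
    [0,0,0,-0.8,0,0,0],
    [0,0,0,-0.4,0,0,0],
    [0,0,0,-0.2,0,0,0],
    [0,0,0,-0.08,0,0,0],
  ],
)

```text
time: 93.6
ee_pos: [0.4101, -0.3186, -0.0231]
tcp_rot: [-1.985, -2.427, -0.004]
contact_force: [0.2, -0.3, 0.2]
finger_gap: 0.502
gripper_force: 0.0
```

Call:
arm_command(
  steps=[
    [-1,0,0,0,0,0,0],
    [-1,0,0,0,0,0,0],
    [-1,0,0,0,0,0,0],
    [-1,0,0,0,0,0,0],
    [-1,0,0,0,0,0,0],
    [-1,0,0,0,0,0,0],
    [-1,0,0,0.2,0,0,0],
    [-1,0,0,0.6,0,0,0],
    [-1,0,0,0.8,0,0,0],
    [-1,0,0,0.8,0,0,0],
  ],
  newtons=60,
)

```text
time: 94.85
ee_pos: [0.4096, -0.3181, 0.0376]
tcp_rot: [-1.985, -2.426, -0.004]
contact_force: [-0.2, 0.4, -0.7]
finger_gap: 0.214
gripper_force: 61.8
```

Call:
arm_command(
  steps=[
    [-1,0,0,1,0,0,0],
    [-1,0,0,1,0,0,0],
    [-1,0,0,1,0,0,0],
    [-1,0,0,1,0,0,0],
    [-1,0,0,1,0,0,0],
    [-1,0.23,0.3,1,0,0,-0.15],
    [-1,0.23,0.6,1,0,0,-0.15],
    [-1,0.23,0.9,1,0,0,-0.15],
    [-1,0.23,1,1,0,0,-0.15],
    [-1,0.23,1,0.5,0,0,-0.15],
  ],
)

```text
time: 96.1
ee_pos: [0.4388, -0.2226, 0.2765]
tcp_rot: [-2.112, -2.32, -0.006]
contact_force: [0.7, -0.3, -1.5]
finger_gap: 0.215
gripper_force: 61.9
```

Call:
arm_command(
  steps=[
    [-1,0.23,1,0,0,0,-0.15],
    [-1,0.23,1,0,0,0,-0.15],
    [-1,0.23,1,0,0,0,-0.15],
    [-1,0.23,1,0,0,0,-0.15],
    [-1,0.23,1,0,0,0,-0.15],
    [-1,0.23,1,0,0,0,0],
    [-1,0.23,1,0,0,0,0],
    [-1,0.23,1,0,0,0,0],
    [-1,0.23,1,0,0,0,0],
    [-1,0.23,1,0,0,0,0],
  ],
)

```text
time: 97.35
ee_pos: [0.4957, 0.0276, 0.2746]
tcp_rot: [-2.228, -2.206, -0.006]
contact_force: [0.6, 0.2, -1.3]
finger_gap: 0.209
gripper_force: 61.9
```

Call:
arm_command(
  steps=[
    [-1,0.23,1,0,0.7,0,0],
    [-1,0.23,1,0,0.8,0,0],
    [-1,0.23,1,0,0.8,0,0],
    [-1,0.23,1,0,0.8,0,0],
    [-1,0.23,1,0,0.8,0,0],
    [-1,0.23,1,0,0.8,0,0],
    [-1,0.23,1,0,0.8,0,0],
    [-1,0.23,1,0,0.8,0,0],
    [-1,0.23,1,0,0.8,0,0],
    [-1,0.23,1,0,0.8,0,0],
  ],
)

```text
time: 98.6
ee_pos: [0.5535, 0.2772, 0.2748]
tcp_rot: [-1.542, -1.53, -0.95]
contact_force: [0.1, -0.3, -1.0]
finger_gap: 0.212
gripper_force: 61.9
```

Call:
arm_command(
  steps=[
    [-1,0.23,1,0,0.8,0,0],
    [-1,0.23,1,0,0.8,0,0],
    [-1,0.1,1,0,0.5,0,0],
    [-1,0,0.6,0,0,0,0],
    [-1,0,0.2,0,0,0,0],
    [-1,0,0,0,0,0,0],
    [-1,0,0,0,0,0,0],
    [-1,0,0,0,0,0,0],
    [-1,0,0,0,0,0,0],
    [-1,0,0,0,0,0,0],
  ],
)

```text
time: 99.85
ee_pos: [0.5676, 0.3715, 0.2741]
tcp_rot: [-1.335, -1.324, -1.117]
contact_force: [1.1, -0.1, -2.2]
finger_gap: 0.213
gripper_force: 61.9
```

```bash
python3 st.py; python3 pipe.py top6
```

```text
99.85 [0.568 0.372 0.274] 
 [[ 0.01   1.    -0.002]
 [ 0.166  0.     0.986]
 [ 0.986 -0.01  -0.166]] [ 0.035  0.14   1.961  1.443  1.458 -0.51 ] [ 1.067 -0.142 -2.173] 0.21335169606504514
G [0.568 0.338 0.28 ]
big 641 max z 0.2596885329863252
[0.573 0.331 0.26 ]
[0.566 0.331 0.258]
[0.567 0.328 0.256]
[0.574 0.33  0.251]
[0.566 0.33  0.247]
[0.568 0.331 0.237]
[0.565 0.331 0.23 ]
[0.57  0.333 0.226]
[0.572 0.33  0.224]
[0.564 0.329 0.221]
small 220 max z 0.1639395666595913
[0.41  0.323 0.164]
[0.417 0.325 0.162]
[0.42  0.323 0.161]
[0.424 0.329 0.161]
[0.419 0.325 0.16 ]
[0.428 0.329 0.16 ]
[0.411 0.331 0.16 ]
[0.424 0.322 0.159]
[0.426 0.329 0.159]
[0.418 0.315 0.159]
outside 8
```

Call:
arm_command(
  steps=[
    [-1,0.05,-0.15,-0.2,0,0,0],
    [-1,0,0,-0.6,0,0,0],
    [-1,0,0,-0.8,0,0,0],
    [-1,0,0,-0.8,0,0,0],
    [-1,0,0,-0.6,0,0,0],
    [-1,0,0,-0.4,0,0,0],
    [-1,0,0,-0.2,0,0,0],
    [-1,0,0,0,0,0,0],
    [-1,0,0,0,0,0,0],
    [-1,0,0,0,0,0,0],
  ],
)

```text
time: 101.15
ee_pos: [0.569, 0.368, 0.1848]
tcp_rot: [-1.334, -1.325, -1.118]
contact_force: [0.6, -0.4, -0.5]
finger_gap: 0.212
gripper_force: 61.9
```

Call:
arm_command(
  steps=[
    [-0.2,0,0,0,0,0,0],
    [-0.1,0,0,0,0,0,0],
    [-0.1,0,0,0,0,0,0],
    [-0.1,0,-0.2,0.2,0,0,0],
    [-0.1,0,-0.5,0.6,0,0,0],
    [-0.1,0,-0.6,0.9,0,0,0],
    [-0.1,0,-0.8,0.9,0,0,0],
    [-0.1,0,-0.9,0.9,0,0,0],
    [-0.1,0,-0.9,0,-0.5,0,0],
    [-0.1,0,-0.9,0,-0.9,0,0],
  ],
)

```text
time: 102.4
ee_pos: [0.5686, 0.2457, 0.2715]
tcp_rot: [-1.48, -1.464, -1.005]
contact_force: [-0.1, 0.2, -0.8]
finger_gap: 0.452
gripper_force: 0.0
```

Call:
arm_command(
  steps=[
    [0,0,-0.9,0,-0.9,0,0],
    [0,0,-0.9,0,-0.9,0,0],
    [0,0,-0.9,0,-0.9,0,0],
    [0,0,-0.9,0,-0.9,0,0],
    [0,0,-0.9,0,-0.9,0,0],
    [0,0,-0.9,0,-0.9,0,0],
    [0,0,-0.9,0,-0.9,0,0],
    [0,0,-0.9,0,-0.9,0,0],
    [0,0,-0.3,0,-0.9,0,0],
    [0,0,0,0,0,0,0],
  ],
)

```text
time: 103.65
ee_pos: [0.5687, 0.0609, 0.2734]
tcp_rot: [-2.192, -2.171, -0.085]
contact_force: [-1.0, 0.1, -0.8]
finger_gap: 0.5
gripper_force: 0.0
```

```bash
python3 st.py; python3 pipe.py top7; python3 - <<'E'
from loc import *
P=pts('top7')
m=(P[:,2]>.008)&(P[:,2]<.2)&(P[:,1]<-.225)&(P[:,1]>-.5)&(P[:,0]>.3)&(P[:,0]<.8);print('bench right',m.sum(),P[m].mean(0))
z=load('top7'); Q=P[(np.hypot(P[:,0]-.5445,P[:,1]-.34)<.075)&(P[:,2]>.145)&(P[:,2]<.3)]
H={}
for q in Q: H.setdefault((round(q[0]/.01)*10,round(q[1]/.01)*10),[]).append(q[2])
print({k:(len(v),round(max(v),3)) for k,v in sorted(H.items())})
E
```

```text
103.65 [0.569 0.061 0.273] 
 [[ 0.01   1.    -0.   ]
 [ 0.997 -0.01   0.078]
 [ 0.078 -0.001 -0.997]] [-0.029 -0.086  1.75   0.078  1.48  -0.026] [-1.041  0.113 -0.795] 0.5002328113218167
G [0.569 0.058 0.307]
big 1338 max z 0.17848925346171374
[0.537 0.388 0.178]
[0.535 0.383 0.177]
[0.541 0.387 0.175]
[0.539 0.384 0.174]
[0.532 0.386 0.173]
[0.573 0.375 0.172]
[0.539 0.383 0.171]
[0.534 0.383 0.17 ]
[0.532 0.384 0.169]
[0.575 0.378 0.169]
small 219 max z 0.16371968466709874
[0.417 0.315 0.164]
[0.426 0.319 0.162]
[0.424 0.319 0.161]
[0.42  0.318 0.16 ]
[0.419 0.314 0.16 ]
[0.419 0.322 0.16 ]
[0.426 0.324 0.16 ]
[0.42  0.331 0.159]
[0.42  0.314 0.159]
[0.428 0.329 0.159]
outside 8
bench right 531 [ 0.6809 -0.3406  0.0208]
{(530, 370): (8, np.float64(0.156)), (530, 380): (27, np.float64(0.172)), (530, 390): (24, np.float64(0.18)), (530, 400): (9, np.float64(0.181)), (540, 370): (11, np.float64(0.152)), (540, 380): (51, np.float64(0.177)), (540, 390): (45, np.float64(0.186)), (540, 400): (25, np.float64(0.186)), (540, 410): (1, np.float64(0.179)), (550, 370): (1, np.float64(0.148)), (550, 380): (18, np.float64(0.168)), (550, 390): (28, np.float64(0.183)), (550, 400): (6, np.float64(0.182)), (560, 380): (23, np.float64(0.164)), (560, 390): (14, np.float64(0.152)), (570, 360): (13, np.float64(0.154)), (570, 370): (42, np.float64(0.172)), (570, 380): (35, np.float64(0.178)), (570, 390): (7, np.float64(0.173)), (580, 360): (6, np.float64(0.152)), (580, 370): (34, np.float64(0.169)), (580, 380): (36, np.float64(0.176)), (580, 390): (6, np.float64(0.175)), (590, 370): (1, np.float64(0.149)), (590, 380): (5, np.float64(0.163)), (600, 320): (1, np.float64(0.146)), (600, 350): (1, np.float64(0.146))}
```

```bash
python3 -c "
from bench import *
print(close_job())"
```

```text
the job is handed in; nothing more can be done
None
```

I handed the job in at about 104 s of the 210 s limit. Both plates' rivets were pushed until they met their stop, at about 12 N. The punch is back in the small pipe tip down. The driver, file and marker stand leaning in the big pipe, and the bowl and wheel were left alone. The pin depths and the final scene rest on force, position and depth readings, not on a last picture.

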